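# Load the steamer drying rack

## Robot

A 7-joint arm with a two-finger parallel gripper is mounted at the origin on the work surface. World frame = base frame: x ahead of the robot, y to its left, z up, the work surface at z = 0. Lengths are in m, angles in rad, forces in N, time in s.
With the tool pointing down it reaches from about 0.4 to 0.85 m from the base axis. Payload 10.4 kg.
Tool frame: the origin (TCP) lies between the finger pads; the fingertips stand 22 mm ahead of it and the grasp point (between the pads) lies 3 mm ahead of it; z points along the fingers, y is the line along which they close (so a half turn about z gives the same grasp; the last joint's range is limited). The gripper opens to 87 mm and grips with 3 to 60 N. Pads are 19 mm wide; open, the fingers measure 117 mm over their backs; the gripper's body (75 mm by 190 mm) begins 51 mm behind the grasp point.
Start: joints at [1.316, 0.332, -0.065, 1.46, 0.022, 1.35, -0.088], TCP at [0.144, -0.608, 0.245] pointing down, gripper open.
Joint ranges: [-2.6, 2.6], [-0.5, 2.12], [-1.47, 1.34], [0.16, 2.42], [-1.27, 4.41], [0.06, 2.06], [-2.6, 2.6]. Speed limits (rad/s): [2.22, 2.22, 2.79, 2.79, 3.14, 3.14, 3.14].

## Interface

Orientations are given as a unit quaternion [x, y, z, w].
In Python, from workcell import * gives the robot as it stands.
- The arm moves only by the tool apply_moves, never from a script. Its argument "targets" is a list of rows, each a list of 2 entries, a list of its own where there are three numbers: the shift along the world's x, y, z in m, then the turn, a rotation vector about the world's x, y, z in rad. A call has 1 to 12 rows; each row shifts and turns the commanded pose from where the row before left it; what a row does not reach is not made up. A row lasts 1/8 s, in which the tool goes at most 62.5 mm and 10.7 degrees, less where a joint would pass 70% of its speed; a pose out of reach is approached as far as the arm can. A call with a gripper value outside its range is refused whole. "gripper" is the closure, from -1 (fully open) to 1 (shut), set as the call begins (left out, the last holds). The fingers move at their own pace and stop on an object; "grip_force" is the grip in N (left out, the last holds). Time passes only in rows, so rows that do not move let the fingers close. It gives the time, the measured TCP pose, the force, the opening and the grip force at its end, in the units of the state.
- sense(): the state, without advancing time (a new reading comes with each control period).
- camera(name): name is "side" or "top" or "wrist"; returns a dict with "pixels" (420x560x3 uint8, red, green, blue), "depth" (420x560 float32, m along the optical axis (not along the pixel's ray), 0 where there is no reading), "mtx" (3x3 intrinsics, pixels), "extrinsics" (4x4, takes a point from world to camera coordinates); the wrist camera has in their place "tool_from_camera" (4x4, takes a point from camera to tool coordinates, whose origin is the TCP and whose axes are the flange's). Camera axes: x right, y down, z forward; pixel columns grow to the right and rows downward; lengths in m; the calibration is good to about 2 mm. A picture is of the moment at which its call begins: read the wrist's pose just before it.
- finish_job(): hands the job in; it is judged then, once.
The state is a dict: "t": time; "joint_positions": joint angles; "qd": joint speeds; "joint_torque": joint torques, N m; "tcp_pos": TCP position; "ee_rot": TCP orientation; "ft_force": force on the tool from outside, world axes, zero at the start; "ft_torque": the same for the moment, N m; "finger_gap": opening from 0.0 (shut) to 1.0 (fully open); "gripper_force": force on a finger pad.
Only numpy, scipy, OpenCV 4.12 (cv2) and the standard library are available. Lean on these libraries where they do the work, as an engineer would, in place of code of your own. Each camera call takes 0.05 s, during which the arm holds its last target. There are 200 camera calls.

## Task

Before loading anything, anchor the drying rack: press its black lock knob all the way down, then turn it clockwise to its stop. Then load the washed steamer parts: thread the wide bamboo ring and after it the narrow one down the post, fully home, and stand every bamboo board from the drainer upright on its short edge in a slot of its own, about centred in the slot and fully down. Leave the steamer stack, the white dish and the steel trivet where they are.

Things in the scene. Friction and masses are not known exactly. Their poses are not given: they have to be found in the camera images.
- rack: Fixed stainless drying rack; origin on the work surface under slot 2, z up. Base x -120..120, y -55..160, 6 mm thick. Five slots along its x (pitch 44 mm, y = 0), each running along y between two wire loops 40 mm long, tops 48 mm above the work surface, gap 12.6 mm flaring to 18. Flat plates bridge the spaces between slots. On its +y side: ring post (x -60, y 110), lock knob (x 60, y 110).
- slot0 (a point): Centre of the floor of slot 0 (top of the rack's 6 mm base), axes those of the rack: a board in the slot has its flat faces across x, its width along y. A seated board's centre is 50 mm above this point.
- slot1 (a point): Centre of the floor of slot 1 (top of the rack's 6 mm base), axes those of the rack: a board in the slot has its flat faces across x, its width along y. A seated board's centre is 50 mm above this point.
- slot2 (a point): Centre of the floor of slot 2 (top of the rack's 6 mm base), axes those of the rack: a board in the slot has its flat faces across x, its width along y. A seated board's centre is 50 mm above this point.
- slot3 (a point): Centre of the floor of slot 3 (top of the rack's 6 mm base), axes those of the rack: a board in the slot has its flat faces across x, its width along y. A seated board's centre is 50 mm above this point.
- slot4 (a point): Centre of the floor of slot 4 (top of the rack's 6 mm base), axes those of the rack: a board in the slot has its flat faces across x, its width along y. A seated board's centre is 50 mm above this point.
- post_foot (a point): Foot of the ring post, on its axis, at the top of the rack's base. The post is a steel rod 27 mm in diameter, its top 80 mm above this point, tapering to 16 mm over the last 8 mm.
- lock_push (a joint): How far the lock knob is pressed in, m: 0 up, 0.006 fully down. It slides straight down against about 5 N of friction and stays where it is left.
- lock_turn (a joint): Turn of the lock knob, rad, growing clockwise seen from above, with stops at 0 and 2.3; it starts at 0 to 0.3 and stays where it is left (about 0.06 N m of friction).
- knob_grip (a point): On the knob's axis, 8 mm below its grip bar's top; x along the bar, z up. Black knob: a 48 mm disc with an upright bar 44 mm long, 12 wide, 32 tall, to be gripped across its width from above; bar top 66 mm above the work surface when up, the disc's top 32 mm below the bar's top.
- drainer: White sloping plastic drainer, fixed; origin on the work surface, x away from the robot, z up. Base 110 x 350 x 8 mm. Its 350 mm long back leans 20 degrees from vertical, top towards the robot (-x), and ends 42 mm short of the top ends of the bamboo boards, which stick out freely. A ledge 16 mm deep at right angles to it carries them.
- board0: Flat bamboo board 9 mm thick (x), 60 wide (y), 100 tall (z), 50 g; origin at its centre. It starts lying back on the drainer, leaning 20 degrees, its z pointing up the slope and towards the robot: its free top end can be pinched across the 9 mm, coming along the board's -z. Three to five of the five boards are present (None if absent).
- board1: Flat bamboo board 9 mm thick (x), 60 wide (y), 100 tall (z), 50 g; origin at its centre. It starts lying back on the drainer, leaning 20 degrees, its z pointing up the slope and towards the robot: its free top end can be pinched across the 9 mm, coming along the board's -z. Three to five of the five boards are present (None if absent).
- board2: Flat bamboo board 9 mm thick (x), 60 wide (y), 100 tall (z), 50 g; origin at its centre. It starts lying back on the drainer, leaning 20 degrees, its z pointing up the slope and towards the robot: its free top end can be pinched across the 9 mm, coming along the board's -z. Three to five of the five boards are present (None if absent).
- board3: Flat bamboo board 9 mm thick (x), 60 wide (y), 100 tall (z), 50 g; origin at its centre. It starts lying back on the drainer, leaning 20 degrees, its z pointing up the slope and towards the robot: its free top end can be pinched across the 9 mm, coming along the board's -z. Three to five of the five boards are present (None if absent).
- board4: Flat bamboo board 9 mm thick (x), 60 wide (y), 100 tall (z), 50 g; origin at its centre. It starts lying back on the drainer, leaning 20 degrees, its z pointing up the slope and towards the robot: its free top end can be pinched across the 9 mm, coming along the board's -z. Three to five of the five boards are present (None if absent).
- ring_wide: Bamboo spacer ring, outer diameter 62 mm, hole 35 mm, height 28 mm, loose on the work surface; origin at the centre of its underside, z along its axis.
- ring_narrow: Bamboo spacer ring, outer diameter 50 mm, hole 35 mm, height 28 mm, loose on the work surface; origin at the centre of its underside, z along its axis.
- steamer: Bystander: stack of two bamboo steamer tiers under a lid, 147 mm in diameter, 130 mm tall; origin at the centre of its underside.
- dish: Bystander: round white ceramic dish, 140 mm in diameter, 18 mm high; origin at the centre of its underside.
- trivet: Bystander: round three-legged steel steaming rack (trivet), 130 mm in diameter, 43 mm high; origin on the work surface under its centre.

How it is judged:
On the way, in this order (a step that is already met when the one before it is completed fails the run):
1. the lock knob is pressed down, not yet turned to its stop (value of joint lock_push above 0.0045 m and value of joint lock_turn below 0.8 rad), for 0.1 s.
2. the lock knob, pressed down, is turned clockwise to its stop (value of joint lock_push above 0.0045 m and value of joint lock_turn above 2 rad), for 0.2 s.
3. the wide ring is fully home at the foot of the post (horizontal distance between ring_wide and post_foot below 0.008 m and z of ring_wide in the frame of post_foot between -0.004 and 0.004 m and angle between ring_wide's own z axis and vertical below 0.1 rad), for 0.2 s.
4. the narrow ring is fully home on top of the wide one (all of step 3 and horizontal distance between ring_narrow and post_foot below 0.008 m and z of ring_narrow in the frame of post_foot between 0.024 and 0.032 m and angle between ring_narrow's own z axis and vertical below 0.1 rad), for 0.2 s.
At the end, for the whole second after the job is handed in: Knob 4.5 mm down, turned 2.0 rad; wide ring at post foot, narrow on it (8 mm off axis, 4 mm height, 0.1 rad); every board in a slot, at rest: centre within 9 mm across, 20 mm along, 42-56 mm above its floor, tilt under 0.16 rad, turned under 0.25 rad (all of step 2 and all of step 4 and (x of board0 in the frame of slot0 between -0.009 and 0.009 m or x of board0 in the frame of slot1 between -0.009 and 0.009 m or x of board0 in the frame of slot2 between -0.009 and 0.009 m or x of board0 in the frame of slot3 between -0.009 and 0.009 m or x of board0 in the frame of slot4 between -0.009 and 0.009 m) and y of board0 in the frame of rack between -0.02 and 0.02 m and z of board0 in the frame of rack between 0.048 and 0.062 m and angle between each of board0, board1, board2, board3, board4's own z axis and vertical below 0.16 rad and angle between the x axis of each of board0, board1, board2, board3, board4 and the x axis of rack, either way round below 0.25 rad and linear speed of each of board0, board1, board2, board3, board4 below 0.05 m/s and (x of board1 in the frame of slot0 between -0.009 and 0.009 m or x of board1 in the frame of slot1 between -0.009 and 0.009 m or x of board1 in the frame of slot2 between -0.009 and 0.009 m or x of board1 in the frame of slot3 between -0.009 and 0.009 m or x of board1 in the frame of slot4 between -0.009 and 0.009 m) and y of board1 in the frame of rack between -0.02 and 0.02 m and z of board1 in the frame of rack between 0.048 and 0.062 m and (x of board2 in the frame of slot0 between -0.009 and 0.009 m or x of board2 in the frame of slot1 between -0.009 and 0.009 m or x of board2 in the frame of slot2 between -0.009 and 0.009 m or x of board2 in the frame of slot3 between -0.009 and 0.009 m or x of board2 in the frame of slot4 between -0.009 and 0.009 m) and y of board2 in the frame of rack between -0.02 and 0.02 m and z of board2 in the frame of rack between 0.048 and 0.062 m and (x of board3 in the frame of slot0 between -0.009 and 0.009 m or x of board3 in the frame of slot1 between -0.009 and 0.009 m or x of board3 in the frame of slot2 between -0.009 and 0.009 m or x of board3 in the frame of slot3 between -0.009 and 0.009 m or x of board3 in the frame of slot4 between -0.009 and 0.009 m) and y of board3 in the frame of rack between -0.02 and 0.02 m and z of board3 in the frame of rack between 0.048 and 0.062 m and (x of board4 in the frame of slot0 between -0.009 and 0.009 m or x of board4 in the frame of slot1 between -0.009 and 0.009 m or x of board4 in the frame of slot2 between -0.009 and 0.009 m or x of board4 in the frame of slot3 between -0.009 and 0.009 m or x of board4 in the frame of slot4 between -0.009 and 0.009 m) and y of board4 in the frame of rack between -0.02 and 0.02 m and z of board4 in the frame of rack between 0.048 and 0.062 m); the robot touches nothing.
It fails at once if the knob is turned without being pressed down (value of joint lock_turn above 0.9 rad and value of joint lock_push below 0.003 m).
It fails at once if a board is taken before the rack is anchored (value of joint lock_turn below 1.9 rad and distance of any of board0, board1, board2, board3, board4 from where it was at the start of the episode above 0.05 m).
It fails at once if a bystander is shifted (distance of any of steamer, dish, trivet from where it was at the start of the episode above 0.03 m).
Of board0, board1, board2, board3, board4 only 3 to 5 are there at a start; the rules pass over those that are not, and their reading is None.
At some moment in a run one of ring_wide, ring_narrow may be knocked a few centimetres aside while the robot is not near it.
It also fails if it takes over 210 s, if anything falls off the work surface, if the arm or the gripper's body presses on something with over 40 N, if the wrist force passes 120 N, or if a joint passes its speed limit or range.

## Working session

There is one attempt and no reset: what is moved stays moved. The work goes in short steps, Python scripts to look and compute and a tool call to move; the robot and the scene stay as the last step left them, time stands still between calls to the robot, and variables do not carry over. Pictures are saved under pics/ and viewed, at most 14 in all, crops included, and the job is handed in when it is done.

Besides the shell and the picture viewer there is one more tool, called after ">>>" as name(argument=value, ...), one argument or row to a line, values as JSON. apply_moves: Moves the arm, as the interface text tells. Its arguments: {"type":"object","properties":{"targets":{"type":"array"},"gripper":{"type":"number"},"grip_force":{"type":"number"}},"required":["targets"]}

```bash
mkdir -p pics; ls
python3 - <<'E'
from workcell import *
import cv2,pickle
s=sense();print({k:s[k] for k in('t','tcp_pos','ee_rot','finger_gap','ft_force')})
d={}
for n in('side','top'):
    c=camera(n);d[n]=c
    cv2.imwrite(f'pics/{n}0.png',c['pixels'][:,:,::-1])
    print(n,c['mtx'],c['extrinsics'],(c['depth']>0).mean())
pickle.dump(d,open('d0.pkl','wb'))
E
```

```text
pics
{'t': 0.0, 'tcp_pos': array([ 0.14348317, -0.60794223,  0.2437481 ]), 'ee_rot': array([ 9.93289335e-01,  1.15653757e-01, -1.19512751e-04, -7.00441496e-04]), 'finger_gap': 0.9983359553198393, 'ft_force': array([-0.03273913, -0.15631304, -0.19305302])}
side [[382.85769442   0.         275.89192098]
 [  0.         382.85769442 213.71323331]
 [  0.           0.           1.        ]] [[-0.84140155 -0.54009812  0.0183698   0.51675328]
 [-0.33691526  0.49768549 -0.79924793  0.27717833]
 [ 0.42252992 -0.67867752 -0.60072065  0.64142233]
 [ 0.          0.          0.          1.        ]] 0.9959141156462585
top [[424.66805907   0.         283.16651737]
 [  0.         424.66805907 202.05885058]
 [  0.           0.           1.        ]] [[-0.00952289 -0.99971688  0.02180546 -0.02618194]
 [-0.99706305  0.00783593 -0.07618313  0.63154507]
 [ 0.0759907  -0.0224669  -0.99685538  0.99820235]
 [ 0.          0.          0.          1.        ]] 0.9959651360544217
```

View pics/side0.png

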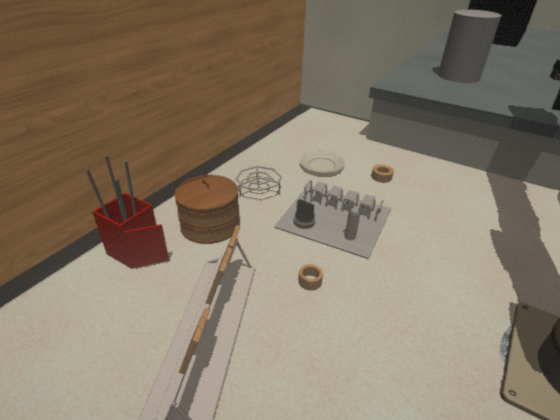

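View pics/top0.png

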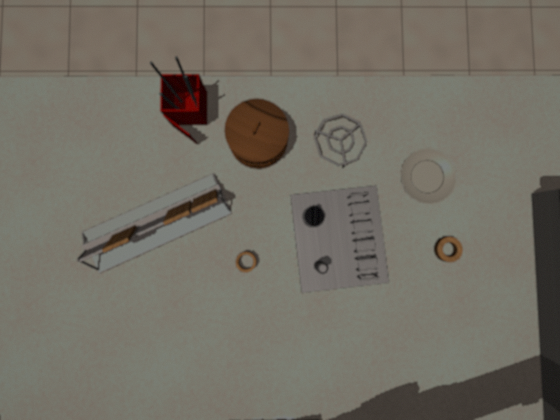

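The side and top views show the rack with its knob at top (314,215), the post at (322,267) and loops near column 362. The wide ring is at (449,248) and the narrow one at (247,261). Boards are on the drainer at about (120,238), (178,213) and (205,200). Next I'll measure these with depth and rays.

```bash
cat > h.py <<'E'
import numpy as np,cv2,pickle
from scipy.spatial.transform import Rotation as R
def cloud(c):
    K=c['mtx'];D=c['depth'];v,u=np.mgrid[:420,:560]
    P=np.stack([(u-K[0,2])*D/K[0,0],(v-K[1,2])*D/K[1,1],D],-1)
    E=c['extrinsics'];return (P-E[:3,3])@E[:3,:3]
def ray(c,uv,z):
    K=c['mtx'];E=c['extrinsics'];uv=np.atleast_2d(uv).astype(float)
    d=np.c_[(uv-K[:2,2])/K[0,0],np.ones(len(uv))]@E[:3,:3];o=-E[:3,:3].T@E[:3,3]
    return o+d*((z-o[2])/d[:,2])[:,None]
def proj(c,P):
    E=c['extrinsics'];p=np.atleast_2d(P)@E[:3,:3].T+E[:3,3];q=p@c['mtx'].T;return q[:,:2]/q[:,2:]
E
python3 - <<'E'
from h import *
d=pickle.load(open('d0.pkl','rb'));t=d['top'];s=d['side']
P=cloud(t);print('table z',np.median(P[300:330,100:250,2]),P[300:330,100:250,2].std())
hsv=cv2.cvtColor(t['pixels'],cv2.COLOR_RGB2HSV)
print('corners',ray(t,[(291,194),(376,185),(388,283),(302,293)],.006).round(4)[:,:2].tolist())
def blob(name,m,box):
    u0,v0,u1,v1=box;mm=np.zeros((420,560),np.uint8);mm[v0:v1,u0:u1]=m[v0:v1,u0:u1]
    n,l,st,ce=cv2.connectedComponentsWithStats(mm)
    for i in range(1,n):
        if st[i,4]>25:
            q=P[l==i];print(name,st[i].tolist(),ce[i].round(1),'pts mean',q.mean(0).round(4),'zpct',np.percentile(q[:,2],[5,50,95]).round(4))
brown=((hsv[...,1]>90)&(hsv[...,0]<22)&(hsv[...,2]>50)).astype(np.uint8)
blob('ring',brown,(225,240,275,285));blob('ringW',brown,(425,225,475,275));blob('brd',brown,(70,160,240,280))
dark=(P[...,2]>.03).astype(np.uint8)
blob('tall',dark,(285,180,400,300))
for (a,b) in [((300,200,328,232),'knob'),((310,255,332,280),'post')]:
    u0,v0,u1,v1=a;q=P[v0:v1,u0:u1].reshape(-1,3);q=q[q[:,2]>.05];print(b,len(q),q.mean(0).round(4),q[:,2].max())
a=cv2.resize(t['pixels'][155:295,70:240,::-1],None,fx=4.5,fy=4,interpolation=cv2.INTER_CUBIC)
cv2.imwrite('pics/tz.png',a)
b=cv2.resize(t['pixels'][175:300,280:400,::-1],(576,600),interpolation=cv2.INTER_CUBIC);cv2.imwrite('pics/rack.png',b)
E
```

```text
table z -0.00018424464491938913 0.06020180593786858
corners [[0.6524, -0.0515], [0.6732, -0.2619], [0.4335, -0.2849], [0.4122, -0.0755]]
ring [236, 251, 21, 21, 183] [245.6 261.2] pts mean [0.4917 0.0581 0.0356] zpct [0.0016 0.0272 0.0306]
ringW [436, 237, 26, 25, 370] [448.8 249. ] pts mean [ 0.515  -0.4287  0.0265] zpct [0.0183 0.0274 0.0308]
brd [163, 194, 55, 31, 480] [189.4 208.7] pts mean [0.612  0.1759 0.1103] zpct [0.0537 0.1195 0.1274]
brd [103, 233, 26, 19, 206] [115.2 242.4] pts mean [0.5401 0.3307 0.1238] zpct [0.0553 0.1227 0.1283]
brd [236, 254, 4, 16, 45] [237.7 261.6] pts mean [0.4915 0.0757 0.0494] zpct [0.0233 0.0272 0.031 ]
tall [349, 193, 20, 5, 46] [358.6 194.4] pts mean [ 0.6465 -0.2101  0.0461] zpct [0.0367 0.0469 0.0504]
tall [349, 202, 22, 15, 219] [360.3 208.4] pts mean [ 0.6121 -0.2095  0.0655] zpct [0.0405 0.0479 0.0509]
tall [305, 206, 20, 21, 315] [314.2 216.3] pts mean [ 0.5951 -0.103   0.0543] zpct [0.0311 0.0356 0.0675]
tall [352, 220, 21, 15, 217] [362.7 226.8] pts mean [ 0.5698 -0.2168  0.0519] zpct [0.0413 0.0478 0.051 ]
tall [354, 238, 22, 15, 221] [365.1 245.2] pts mean [ 0.5265 -0.2224  0.0474] zpct [0.0422 0.0481 0.0508]
tall [356, 257, 22, 15, 222] [367.4 264.1] pts mean [ 0.4825 -0.2268  0.0472] zpct [0.0416 0.0479 0.0512]
tall [315, 261, 14, 13, 136] [321.3 267.3] pts mean [ 0.4788 -0.1154  0.0769] zpct [0.0396 0.0818 0.0881]
tall [359, 275, 21, 6, 51] [369.3 278.2] pts mean [ 0.4497 -0.2306  0.0459] zpct [0.036  0.0468 0.0506]
knob 112 [ 0.5941 -0.0996  0.1177] 1.043747380603532
post 125 [ 0.4789 -0.1151  0.0883] 1.043747380603532
```

View pics/tz.png

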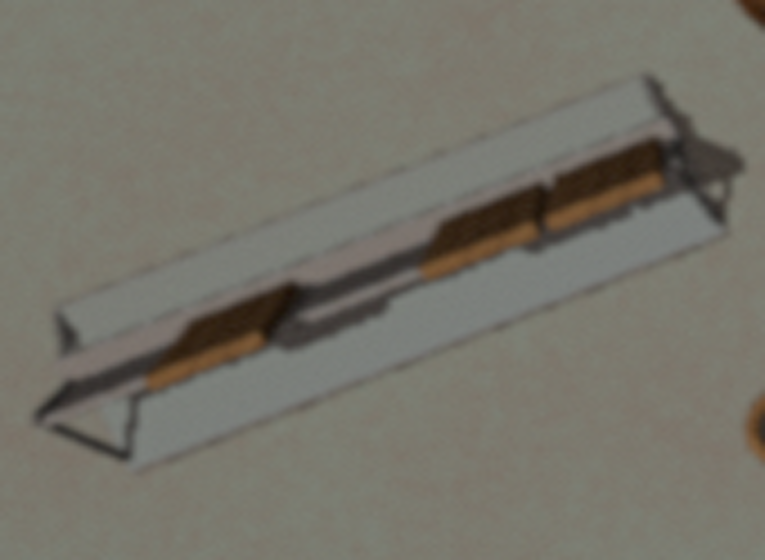

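View pics/rack.png

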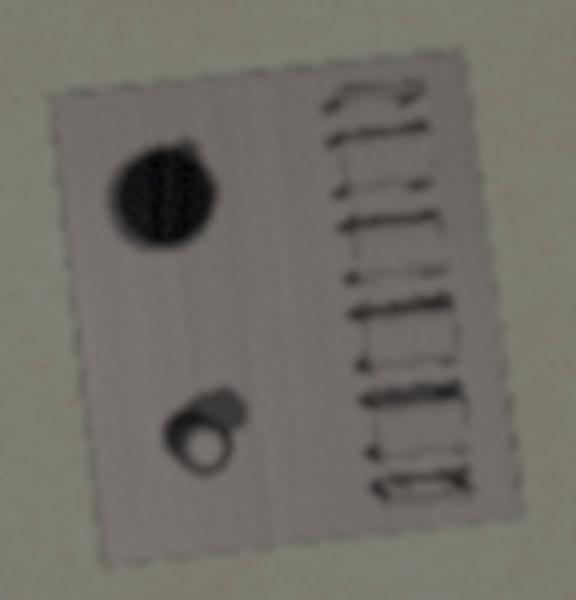

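Crops: three boards, with bright top ends along (150-265,340-385), (425-545,225-275) and (550-660,180-225). In the rack crop the four plates between the slots, the knob and the post top show clearly. I'll now compute poses.

Run:
```python
from h import *
d=pickle.load(open('d0.pkl','rb'));t=d['top'];P=cloud(t);v,u=np.mgrid[:420,:560]
hsv=cv2.cvtColor(t['pixels'],cv2.COLOR_RGB2HSV)
E=t['extrinsics'];print('cam',(-E[:3,:3].T@E[:3,3]).round(3))
def reg(a,lo,hi):
    m=(u>=a[0])&(u<a[2])&(v>=a[1])&(v<a[3])&(P[...,2]>lo)&(P[...,2]<hi);return P[m],np.c_[u[m],v[m]]
src=[];dst=[]
for k,(uv) in enumerate([(360.3,208.4),(362.7,226.8),(365.1,245.2),(367.4,264.1)]):
    q,_=reg((uv[0]-14,uv[1]-8,uv[0]+14,uv[1]+8),.044,.053)
    r=(q.max(0)+q.min(0))/2; rr=ray(t,uv,.048)[0]
    print('plate',rr.round(4),np.median(q,0).round(4),r.round(4));src.append((66-44*k,0));dst.append(rr[:2])
q,p=reg((308,255,335,280),.075,.092);c=(p.max(0)+p.min(0))/2;print('post',len(q),np.median(q,0).round(4),ray(t,p.mean(0),.086).round(4));post=q.mean(0)
q,p=reg((300,200,328,232),.055,.075);print('knobbar',len(q),q.mean(0).round(4));kb=q.mean(0)
a,b=np.linalg.eigh(np.cov(q[:,:2].T));print('bar dir deg',np.degrees(np.arctan2(b[1,1],b[0,1])),'ext',4*np.sqrt(a))
qq,p2=reg((295,195,335,240),.022,.045);print('disc',p2.mean(0),ray(t,p2.mean(0),.034))
src+=[(-60,110),(60,110)];dst+=[post[:2],kb[:2]]
src=np.array(src)/1000;dst=np.array(dst)
S=src-src.mean(0);D=dst-dst.mean(0);th=np.arctan2((S[:,0]*D[:,1]-S[:,1]*D[:,0]).sum(),(S*D).sum())
M=np.array([[np.cos(th),-np.sin(th)],[np.sin(th),np.cos(th)]]);o=dst.mean(0)-M@src.mean(0)
print('yaw',np.degrees(th),'origin',o.round(4),'resid mm',((src@M.T+o-dst)*1000).round(1).tolist())
for n,x,y in [('s0',-88,0),('s2',0,0),('s4',88,0),('post',-60,110),('knob',60,110)]: print(n,(M@[x/1e3,y/1e3]+o).round(4))
cor=np.array([(.12,-.055),(.12,.16),(-.12,.16),(-.12,-.055)])@M.T+o
print('corner px',proj(t,np.c_[cor,np.full(4,.006)]).round(1).tolist())
# rings
brown=(hsv[...,1]>90)&(hsv[...,0]<22)&(hsv[...,2]>50)
for n,a in [('N',(225,240,275,285)),('W',(425,225,475,275))]:
    q,p=reg(a,.02,.034);print(n,cv2.minEnclosingCircle(p.astype(np.float32)),ray(t,cv2.minEnclosingCircle(p.astype(np.float32))[0],.028).round(4))
# boards
for a in [(95,220,140,260),(163,196,191,230),(191,190,222,220)]:
    m=(u>=a[0])&(u<a[2])&(v>=a[1])&(v<a[3])&brown&(P[...,2]>.05)&(P[...,2]<.14);q=P[m]
    light=hsv[...,2][m]>np.percentile(hsv[...,2][m],60)
    rect=cv2.minAreaRect(np.c_[u[m],v[m]][light].astype(np.float32))
    tp=q[q[:,2]>.119];l=cv2.fitLine(tp[:,:2].astype(np.float32),cv2.DIST_L2,0,.01,.01).ravel()
    s=tp[:,:2]@l[:2];print('brd',len(q),len(tp),'dir',np.degrees(np.arctan2(l[1],l[0])).round(1),'topmean',tp.mean(0).round(4),'len',np.ptp(s).round(4),'mid',((s.max()+s.min())/2-tp[:,:2].mean(0)@l[:2]).round(4),'zmax',tp[:,2].max().round(4),[np.round(x,1) for x in rect[0]])
```

```text
cam [ 0.554 -0.009  1.044]
plate [ 0.6131 -0.213   0.048 ] [ 0.6139 -0.2132  0.048 ] [ 0.614  -0.2139  0.0481]
plate [ 0.5697 -0.2176  0.048 ] [ 0.5693 -0.2183  0.0479] [ 0.5693 -0.2178  0.0486]
plate [ 0.5266 -0.2223  0.048 ] [ 0.5269 -0.2227  0.0482] [ 0.5269 -0.223   0.0484]
plate [ 0.4826 -0.2266  0.048 ] [ 0.4827 -0.2268  0.048 ] [ 0.4828 -0.2269  0.0484]
post 108 [ 0.4778 -0.1163  0.0843] [[ 0.4779 -0.1166  0.086 ]]
knobbar 106 [ 0.5964 -0.1048  0.0653]
bar dir deg 176.72407533537458 ext [0.01493589 0.04981394]
disc [313.60784314 216.60784314] [[ 0.59522428 -0.10367167  0.034     ]]
yaw 5.817146230294198 origin [ 0.5481 -0.22  ] resid mm [[0.7, -0.3], [0.3, -0.1], [-0.4, 0.0], [-0.2, -0.1], [-0.5, 0.3], [0.2, 0.3]]
s0 [ 0.4605 -0.2289]
s2 [ 0.5481 -0.22  ]
s4 [ 0.6356 -0.2111]
post [ 0.4772 -0.1167]
knob [ 0.5966 -0.1045]
corner px [[376.3, 185.1], [289.8, 194.5], [301.0, 292.9], [388.8, 282.7]]
N ((245.69564819335938, 261.9130554199219), 10.521921157836914) [[0.4895 0.0586 0.028 ]]
W ((449.1190490722656, 249.76190185546875), 13.419148445129395) [[ 0.5131 -0.4288  0.028 ]]
brd 200 113 dir -65.1 topmean [0.5358 0.3288 0.1252] len 0.0579 mid -0.0011 zmax 0.1295 [np.float64(115.0), np.float64(245.0)]
brd 227 117 dir -66.5 topmean [0.5931 0.2003 0.1249] len 0.0586 mid -0.0005 zmax 0.1303 [np.float64(176.1), np.float64(217.6)]
brd 238 122 dir -65.6 topmean [0.6188 0.1417 0.1248] len 0.0586 mid 0.0004 zmax 0.1311 [np.float64(203.8), np.float64(205.0)]
```

>>> apply_moves(
  targets=[
    [[0.0283,0.0315,0],[0,0,0.178]],
    [[0.0283,0.0315,0],[0,0,0.178]],
    [[0.0283,0.0315,0],[0,0,0.178]],
    [[0.0283,0.0315,0],[0,0,0.178]],
    [[0.0283,0.0315,0],[0,0,0.178]],
    [[0.0283,0.0315,0],[0,0,0.178]],
    [[0.0283,0.0315,-0.005],[0,0,0.178]],
    [[0.0283,0.0315,-0.005],[0,0,0.178]],
  ],
  gripper=-1,
  grip_force=30,
)

```text
t: 1.1
tcp_pos: [0.3706, -0.3551, 0.2343]
ee_rot: [0.674, 0.738, -0.0, -0.0]
ft_force: [-0.6, -0.5, -1.1]
finger_gap: 1.002
gripper_force: 0.0
```

>>> apply_moves(
  targets=[
    [[0.0283,0.0315,-0.01],[0,0,0.178]],
    [[0.0283,0.0315,-0.01],[0,0,0.178]],
    [[0.0283,0.0315,-0.01],[0,0,0.178]],
    [[0.0283,0.0315,-0.01],[0,0,0.178]],
    [[0.0283,0.0315,-0.01],[0,0,0.178]],
    [[0.0283,0.0315,-0.01],[0,0,0.178]],
    [[0.0283,0.0315,-0.01],[0,0,0.178]],
    [[0.0283,0.0315,-0.01],[0,0,0.178]],
    [[0,0,0],[0,0,0]],
    [[0,0,0],[0,0,0]],
    [[0,0,0],[0,0,0]],
  ],
)

```text
t: 2.48
tcp_pos: [0.596, -0.1058, 0.1547]
ee_rot: [0.032, 0.999, -0.0, -0.0]
ft_force: [-0.1, -0.1, 0.3]
finger_gap: 1.001
gripper_force: 0.0
```

```bash
cat >> h.py <<'E'
def wrist():
    from workcell import sense,camera
    s=sense();c=camera('wrist');T=np.eye(4);T[:3,:3]=R.from_quat(s['ee_rot']).as_matrix();T[:3,3]=s['tcp_pos']
    c['extrinsics']=np.linalg.inv(T@c['tool_from_camera']);return s,c
E
python3 - <<'E'
from h import *
s,c=wrist();P=cloud(c);print(s['tcp_pos'].round(4),s['joint_positions'].round(2))
cv2.imwrite('pics/w1.png',c['pixels'][:,:,::-1])
m=(abs(P[...,0]-.5966)<.04)&(abs(P[...,1]+.1045)<.04)&(P[...,2]>.055)&(P[...,2]<.075)
q=P[m];print(len(q))
(cx,cy),wh,a=cv2.minAreaRect((q[:,:2]*1000).astype(np.float32));print(cx,cy,wh,a,np.median(q[:,2]))
m=(abs(P[...,0]-.4772)<.03)&(abs(P[...,1]+.1167)<.03)&(P[...,2]>.08)&(P[...,2]<.09)
q=P[m];print(len(q)); print(cv2.minEnclosingCircle((q[:,:2]*1000).astype(np.float32)) if len(q) else '')
E
```

```text
[ 0.596  -0.1058  0.1547] [ 0.68  0.45 -0.74  1.6   0.32  1.22  1.38]
1171
596.3106689453125 -102.41561889648438 (11.508522033691406, 43.8836784362793) 86.35102081298828 0.06588514627257085
1626
((478.0386962890625, -114.50132751464844), 12.767373085021973)
```

View pics/w1.png

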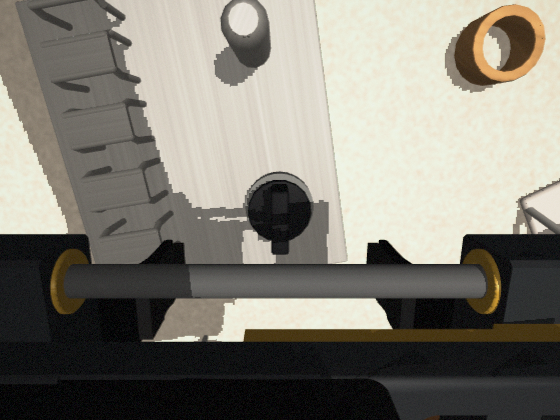

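Wrist view: knob bar at about (280,215), post top at (243,20), narrow ring at (508,45), and the fingers straddle the bar. The bar is aligned with the pads, so I'll descend and grip it.

>>> apply_moves(
  targets=[
    [[0.0004,0.0023,-0.0157],[0,0,0]],
    [[0,0,-0.02],[0,0,0]],
    [[0,0,-0.02],[0,0,0]],
    [[0,0,-0.02],[0,0,0]],
    [[0,0,-0.018],[0,0,0]],
    [[0,0,0],[0,0,0]],
    [[0,0,0],[0,0,0]],
  ],
)

```text
t: 3.4
tcp_pos: [0.5972, -0.1019, 0.0613]
ee_rot: [0.031, 1.0, 0.0, 0.0]
ft_force: [-0.6, 0.2, 0.4]
finger_gap: 1.001
gripper_force: 0.0
```

>>> apply_moves(
  targets=[
    [[0,0,0],[0,0,0]],
    [[0,0,0],[0,0,0]],
    [[0,0,0],[0,0,0]],
    [[0,0,0],[0,0,0]],
    [[0,0,0],[0,0,0]],
    [[0,0,0],[0,0,0]],
    [[0,0,0],[0,0,0]],
  ],
  gripper=1,
  grip_force=30,
)

```text
t: 4.28
tcp_pos: [0.5968, -0.102, 0.0609]
ee_rot: [0.031, 1.0, 0.0, -0.0]
ft_force: [-0.0, 0.0, 0.1]
finger_gap: 0.288
gripper_force: 0.0
```

>>> apply_moves(
  targets=[
    [[0,0,0],[0,0,0]],
    [[0,0,0],[0,0,0]],
    [[0,0,0],[0,0,0]],
    [[0,0,0],[0,0,0]],
    [[0,0,0],[0,0,0]],
  ],
)

```text
t: 4.9
tcp_pos: [0.5968, -0.1028, 0.0609]
ee_rot: [0.031, 1.0, -0.0, -0.0]
ft_force: [-0.8, -4.6, 1.1]
finger_gap: 0.132
gripper_force: 30.0
```

>>> apply_moves(
  targets=[
    [[0,0,-0.002],[0,0,0]],
    [[0,0,-0.002],[0,0,0]],
    [[0,0,-0.002],[0,0,0]],
    [[0,0,-0.001],[0,0,0]],
    [[0,0,0],[0,0,0]],
    [[0,0,0],[0,0,0]],
  ],
)

```text
t: 5.65
tcp_pos: [0.5968, -0.1028, 0.0548]
ee_rot: [0.031, 1.0, -0.001, 0.0]
ft_force: [-5.1, -5.2, 9.8]
finger_gap: 0.134
gripper_force: 30.0
```

>>> apply_moves(
  targets=[
    [[0,-0.001,0],[0,0,0]],
    [[0,0,0],[0,0,-0.17]],
    [[0,0,0],[0,0,-0.17]],
    [[0,0,0],[0,0,-0.17]],
    [[0,0,0],[0,0,-0.17]],
    [[0,0,0],[0,0,-0.17]],
    [[0,0,0],[0,0,-0.17]],
    [[0,0,0],[0,0,-0.17]],
    [[0,0,0],[0,0,-0.17]],
    [[0,0,0],[0,0,-0.17]],
    [[0,0,0],[0,0,-0.17]],
    [[0,0,0],[0,0,-0.17]],
  ],
)

```text
t: 7.15
tcp_pos: [0.597, -0.1029, 0.0548]
ee_rot: [0.824, 0.566, 0.0, 0.0]
ft_force: [-3.2, -2.7, 8.2]
finger_gap: 0.137
gripper_force: 30.0
```

>>> apply_moves(
  targets=[
    [[0,0,0],[0,0,-0.12]],
    [[0,0,0],[0,0,-0.1]],
    [[0,0,0],[0,0,-0.05]],
    [[0,0,0],[0,0,0]],
    [[0,0,0],[0,0,0]],
    [[0,0,0],[0,0,0]],
  ],
)

```text
t: 7.9
tcp_pos: [0.5971, -0.1029, 0.0548]
ee_rot: [0.892, 0.453, 0.0, 0.0]
ft_force: [-3.2, -2.9, 9.0]
finger_gap: 0.139
gripper_force: 30.0
```

Run:
```python
from h import *
from workcell import *
s=sense();print(s['ft_torque'],s['ft_force'],s['joint_positions'].round(2),s['tcp_pos'].round(4),R.from_quat(s['ee_rot']).as_matrix().round(3)[:,1])
c=camera('top');P=cloud(c)
m=(abs(P[...,0]-.5131)<.06)&(abs(P[...,1]+.4288)<.06)&(P[...,2]>.02)&(P[...,2]<.035)
v,u=np.nonzero(m);(o,r)=cv2.minEnclosingCircle(np.c_[u,v].astype(np.float32));print(len(u),r,ray(c,o,.028))
```

```text
[-0.69607285  0.73755571  0.01617358] [-3.22408757 -2.85821592  8.98292717] [ 0.33  0.48 -0.29  1.7   0.16  0.99 -0.65] [ 0.5971 -0.1029  0.0548] [ 0.807 -0.59   0.001]
386 13.327370643615723 [[ 0.51490834 -0.43013133  0.028     ]]
```

>>> apply_moves(
  targets=[
    [[0,0,0],[0,0,-0.06]],
    [[0,0,0],[0,0,-0.04]],
    [[0,0,0],[0,0,0]],
    [[0,0,0],[0,0,0]],
  ],
)

```text
t: 8.45
tcp_pos: [0.5971, -0.1028, 0.0548]
ee_rot: [0.913, 0.408, 0.0, 0.0]
ft_force: [-3.3, -3.0, 9.4]
finger_gap: 0.144
gripper_force: 30.0
```

>>> apply_moves(
  targets=[
    [[0,0,0],[0,0,0]],
    [[0,0,0],[0,0,0]],
    [[0,0,0],[0,0,0]],
    [[0,0,0],[0,0,0]],
  ],
  gripper=-0.5,
)

```text
t: 8.95
tcp_pos: [0.5967, -0.1028, 0.0537]
ee_rot: [0.913, 0.408, -0.0, -0.0]
ft_force: [-0.0, -0.3, 0.2]
finger_gap: 0.511
gripper_force: 0.0
```

>>> apply_moves(
  targets=[
    [[0,0,0.015],[0,0,0]],
    [[0,0,0.03],[0,0,0]],
    [[0,0,0.04],[0,0,0]],
    [[0,0,0.035],[0,0,0]],
    [[0,0,0.035],[0,0,0]],
    [[0,0,0],[0,0,0]],
  ],
  gripper=-1,
)

```text
t: 9.7
tcp_pos: [0.5984, -0.103, 0.2132]
ee_rot: [0.913, 0.408, 0.003, 0.002]
ft_force: [0.0, 0.2, -0.5]
finger_gap: 0.995
gripper_force: 0.0
```

Run:
```python
from h import *
s,c=wrist();P=cloud(c);print(s['tcp_pos'].round(4),s['joint_positions'].round(2))
m=(abs(P[...,0]-.5966)<.04)&(abs(P[...,1]+.1035)<.04)&(P[...,2]>.052)&(P[...,2]<.075)
q=P[m];print(len(q),cv2.minAreaRect((q[:,:2]*1000).astype(np.float32)),np.median(q[:,2]))
m=(abs(P[...,0]-.4772)<.03)&(abs(P[...,1]+.1157)<.03)&(P[...,2]>.08)&(P[...,2]<.09)
q=P[m];print(len(q),cv2.minEnclosingCircle((q[:,:2]*1000).astype(np.float32)) if len(q) else '')
```

```text
[ 0.5984 -0.103   0.2132] [ 0.33  0.32 -0.29  1.55  0.09  1.28 -0.7 ]
735 ((596.625, -102.4069595336914), (44.28512191772461, 11.99793815612793), 53.91328048706055) 0.05984491343439787
492 ((477.8374328613281, -115.08019256591797), 12.532748222351074)
```

Knob is pressed (bar top 0.060, 6 mm lower) and turned 2.14 rad to its stop. Next is the wide ring.

>>> apply_moves(
  targets=[
    [[-0.012,-0.0464,-0.009],[0,0,0]],
    [[-0.012,-0.0464,-0.009],[0,0,0]],
    [[-0.012,-0.0464,-0.009],[0,0,0]],
    [[-0.012,-0.0464,-0.009],[0,0,0]],
    [[-0.012,-0.0464,-0.009],[0,0,0]],
    [[-0.012,-0.0464,-0.009],[0,0,0]],
    [[-0.012,-0.0464,-0.009],[0,0,0]],
    [[0,0,0],[0,0,0]],
    [[0,0,0],[0,0,0]],
    [[0,0,0],[0,0,0]],
  ],
)

```text
t: 11.0
tcp_pos: [0.5137, -0.4262, 0.146]
ee_rot: [0.913, 0.409, 0.0, -0.0]
ft_force: [-0.4, -0.1, 0.4]
finger_gap: 0.998
gripper_force: 0.0
```

```bash
cat >> h.py <<'E'
def ring(c,x,y,r=.05):
    P=cloud(c);m=(np.hypot(P[...,0]-x,P[...,1]-y)<r)&(P[...,2]>.022)&(P[...,2]<.034)
    hsv=cv2.cvtColor(c['pixels'],cv2.COLOR_RGB2HSV);m&=(hsv[...,1]>80)&(hsv[...,0]<25)
    q=P[m];return len(q),cv2.minEnclosingCircle((q[:,:2]*1000).astype(np.float32)),np.median(q[:,2])
E
python3 - <<'E'
from h import *
s,c=wrist();print(s['tcp_pos'].round(4),s['ee_rot'].round(4),s['joint_positions'].round(2),ring(c,.514,-.4275))
E
```

```text
[ 0.5137 -0.4262  0.146 ] [ 9.127e-01  4.086e-01  4.000e-04 -2.000e-04] [ 0.72  0.49 -0.13  1.45  0.06  1.2  -0.15] (3633, ((514.0025634765625, -428.2945861816406), 30.87447738647461), np.float64(0.027961120133357494))
```

>>> apply_moves(
  targets=[
    [[0.0003,-0.0021,-0.022],[0,0,0]],
    [[0,0,-0.025],[0,0,0]],
    [[0,0,-0.025],[0,0,0]],
    [[0,0,-0.02],[0,0,0]],
    [[0,0,-0.02],[0,0,0]],
    [[0,0,0],[0,0,0]],
    [[0,0,0],[0,0,0]],
  ],
)

```text
t: 11.92
tcp_pos: [0.5136, -0.4302, 0.0347]
ee_rot: [0.913, 0.408, 0.0, 0.001]
ft_force: [0.1, -0.6, -0.5]
finger_gap: 0.997
gripper_force: 0.0
```

>>> apply_moves(
  targets=[
    [[0,0,0],[0,0,0]],
    [[0,0,0],[0,0,0]],
    [[0,0,0],[0,0,0]],
    [[0,0,0],[0,0,0]],
    [[0,0,0],[0,0,0]],
    [[0,0,0],[0,0,0]],
  ],
  gripper=1,
  grip_force=20,
)

```text
t: 12.68
tcp_pos: [0.5132, -0.43, 0.0341]
ee_rot: [0.913, 0.408, 0.0, 0.0]
ft_force: [0.3, -0.4, 3.4]
finger_gap: 0.707
gripper_force: 20.0
```

>>> apply_moves(
  targets=[
    [[0,0,0.03],[0,0,0]],
    [[0,0,0.03],[0,0,0]],
    [[0,0,0.03],[0,0,0]],
    [[0,0,0.03],[0,0,0]],
    [[0,0,0],[0,0,0]],
    [[0,0,0],[0,0,0]],
  ],
)

```text
t: 13.42
tcp_pos: [0.5127, -0.4296, 0.1527]
ee_rot: [0.913, 0.408, -0.0, -0.001]
ft_force: [-0.5, 0.1, -1.8]
finger_gap: 0.7
gripper_force: 20.0
```

>>> apply_moves(
  targets=[
    [[-0.0052,0.0448,0],[0,0,0]],
    [[-0.0052,0.0448,0],[0,0,0]],
    [[-0.0052,0.0448,0],[0,0,0]],
    [[-0.0052,0.0448,0],[0,0,0]],
    [[-0.0052,0.0448,0],[0,0,0]],
    [[-0.0052,0.0448,0],[0,0,0]],
    [[-0.0048,0.0448,0],[0,0,0]],
    [[0,0,0],[0,0,0]],
    [[0,0,0],[0,0,0]],
    [[0,0,0],[0,0,0]],
  ],
)

```text
t: 14.68
tcp_pos: [0.4768, -0.1175, 0.1534]
ee_rot: [0.914, 0.407, -0.0, -0.0]
ft_force: [0.5, 0.7, -0.6]
finger_gap: 0.703
gripper_force: 20.0
```

Run:
```python
from h import *
s,c=wrist();print(s['tcp_pos'].round(4),s['ee_rot'].round(4))
cv2.imwrite('pics/w2.png',c['pixels'][:,:,::-1])
P=cloud(c);hsv=cv2.cvtColor(c['pixels'],cv2.COLOR_RGB2HSV)
T=P-s['tcp_pos'];m=(abs(T[...,2]+.006)<.005)&(np.hypot(T[...,0],T[...,1])<.045)&(hsv[...,1]>80)&(hsv[...,0]<25)
q=P[m];print(len(q),cv2.minEnclosingCircle((q[:,:2]*1000).astype(np.float32)),np.median(q[:,2]))
m=(np.hypot(P[...,0]-.478,P[...,1]+.115)<.03)&(P[...,2]>.08)&(P[...,2]<.09)
q=P[m];print(len(q),cv2.minEnclosingCircle((q[:,:2]*1000).astype(np.float32)) if len(q) else '')
```

```text
[ 0.4768 -0.1175  0.1534] [ 9.135e-01  4.068e-01 -3.000e-04 -2.000e-04]
7631 ((483.0988464355469, -109.32891082763672), 38.817481994628906) 0.14723068370048847
251 ((472.5683288574219, -119.85231018066406), 9.29977798461914)
```

View pics/w2.png

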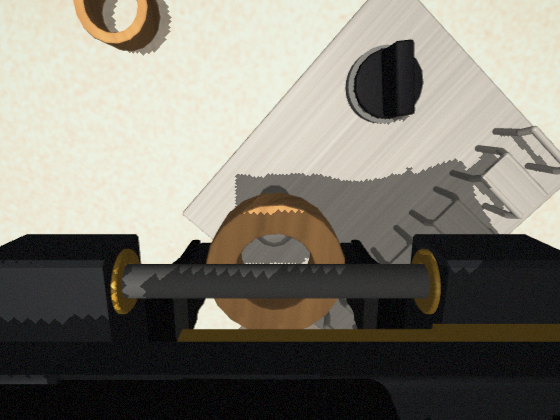

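The wide ring is gripped level, centred at about (275,260), with the post foot visible through its hole. I'll measure its top annulus precisely.

```bash
cat >> h.py <<'E'
from scipy.optimize import least_squares
def held(c,s,ro,ri=.0175,dz=-.003):
    P=cloud(c);hsv=cv2.cvtColor(c['pixels'],cv2.COLOR_RGB2HSV);T=P-s['tcp_pos']
    m=(abs(T[...,2]-dz)<.008)&(np.hypot(T[...,0],T[...,1])<.05)&(hsv[...,1]>80)&(hsv[...,0]<25)
    zt=np.percentile(P[m][:,2],97);m&=(P[...,2]>zt-.0025);q=P[m][:,:2]
    f=lambda o:(lambda r:np.maximum(r-ro,0)+np.maximum(ri-r,0))(np.hypot(*(q-o).T))*1e3
    o=least_squares(f,s['tcp_pos'][:2],loss='soft_l1').x;return o,zt,len(q),f(o).mean(),np.percentile(f(o),98)
E
python3 - <<'E'
from h import *
s,c=wrist();o,*r=held(c,s,.031);print(s['tcp_pos'].round(4),o.round(4),r)
E
```

```text
[ 0.4769 -0.1174  0.1534] [ 0.4778 -0.1155] [np.float64(0.1484799737100212), 7068, np.float64(0.025158381312653976), np.float64(0.0)]
```

>>> apply_moves(
  targets=[
    [[0,0.0006,-0.02],[0,0,0]],
    [[0,0,-0.01],[0,0,0]],
    [[0,0,-0.01],[0,0,0]],
    [[0,0,-0.01],[0,0,0]],
    [[0,0,-0.01],[0,0,0]],
    [[0,0,-0.01],[0,0,0]],
    [[0,0,-0.01],[0,0,0]],
    [[0,0,0],[0,0,0]],
  ],
)

```text
t: 15.78
tcp_pos: [0.4766, -0.1156, 0.073]
ee_rot: [0.913, 0.408, -0.001, -0.0]
ft_force: [0.2, -0.2, 0.8]
finger_gap: 0.701
gripper_force: 20.0
```

>>> apply_moves(
  targets=[
    [[0,0,-0.01],[0,0,0]],
    [[0,0,-0.008],[0,0,0]],
    [[0,0,-0.008],[0,0,0]],
    [[0,0,0],[0,0,0]],
    [[0,0,0],[0,0,0]],
  ],
)

```text
t: 16.4
tcp_pos: [0.4772, -0.1157, 0.048]
ee_rot: [0.913, 0.408, 0.0, 0.0]
ft_force: [0.1, -0.4, -1.1]
finger_gap: 0.704
gripper_force: 20.0
```

>>> apply_moves(
  targets=[
    [[0,0,-0.005],[0,0,0]],
    [[0,0,0],[0,0,0]],
    [[0,0,0],[0,0,0]],
  ],
)

```text
t: 16.77
tcp_pos: [0.4771, -0.1157, 0.0429]
ee_rot: [0.913, 0.408, 0.0, 0.0]
ft_force: [-0.5, 0.0, -1.0]
finger_gap: 0.7
gripper_force: 20.0
```

>>> apply_moves(
  targets=[
    [[0,0,0],[0,0,0]],
    [[0,0,0],[0,0,0]],
    [[0,0,0],[0,0,0]],
    [[0,0,0.03],[0,0,0]],
    [[0,0,0.04],[0,0,0]],
    [[0,0,0.04],[0,0,0]],
    [[0,0,0.03],[0,0,0]],
    [[0,0,0],[0,0,0]],
    [[0,0,0],[0,0,0]],
  ],
  gripper=-1,
)

```text
t: 17.9
tcp_pos: [0.4768, -0.1157, 0.1823]
ee_rot: [0.913, 0.408, -0.0, -0.0]
ft_force: [-0.3, 0.1, -1.1]
finger_gap: 0.998
gripper_force: 0.0
```

Run:
```python
from h import *
from workcell import *
s,c=wrist();print(s['tcp_pos'].round(4),s['finger_gap'])
P=cloud(c);hsv=cv2.cvtColor(c['pixels'],cv2.COLOR_RGB2HSV)
m=(np.hypot(P[...,0]-.478,P[...,1]+.115)<.045)&(hsv[...,1]>80)&(hsv[...,0]<25)&(P[...,2]>.03)
q=P[m];print(len(q));
if len(q): print(np.percentile(q[:,2],[2,25,50,75,98]).round(4),cv2.minEnclosingCircle((q[:,:2]*1000).astype(np.float32)))
print(ring(c,.4895,.0606)[:2])
t=camera('top');print(ring(t,.4895,.0586),ring(t,.4772,-.1167)[:2])
P=cloud(t);m=(np.hypot(P[...,0]-.4772,P[...,1]+.1167)<.04)&(P[...,2]>.025)&(P[...,2]<.07);print(np.percentile(P[m][:,2],[5,50,95]))
```

```text
[ 0.4768 -0.1157  0.1823] 0.9983075837075815
7369
[0.0327 0.0345 0.2576 0.2613 0.28  ] ((478.3546447753906, -114.2431411743164), 44.87872314453125)
(1535, ((489.553955078125, 61.17206573486328), 24.972272872924805))
(164, ((489.1504211425781, 58.86168670654297), 24.675838470458984), np.float64(0.02731319398122716)) (83, ((483.1968688964844, -112.43539428710938), 26.929960250854492))
[0.03018595 0.03388268 0.04342517]
```

>>> apply_moves(
  targets=[
    [[0.0032,0.0442,-0.005],[0,0,0]],
    [[0.0032,0.0442,-0.005],[0,0,0]],
    [[0.0032,0.0442,-0.005],[0,0,0]],
    [[0.0032,0.0442,-0.02],[0,0,0]],
    [[0,0,0],[0,0,0]],
    [[0,0,0],[0,0,0]],
    [[0,0,0],[0,0,0]],
  ],
)

```text
t: 18.88
tcp_pos: [0.49, 0.0598, 0.1479]
ee_rot: [0.914, 0.407, -0.0, 0.0]
ft_force: [-0.3, 0.1, 0.6]
finger_gap: 1.002
gripper_force: 0.0
```

Run:
```python
from h import *
s,c=wrist();print(s['tcp_pos'].round(4),ring(c,.4895,.061))
P=cloud(c);hsv=cv2.cvtColor(c['pixels'],cv2.COLOR_RGB2HSV)
```

```text
[0.49   0.0598 0.1479] (1809, ((489.6239929199219, 61.94150924682617), 24.970224380493164), np.float64(0.027774786825968376))
```

>>> apply_moves(
  targets=[
    [[-0.0004,0.002,-0.021],[0,0,0]],
    [[0,0,-0.025],[0,0,0]],
    [[0,0,-0.025],[0,0,0]],
    [[0,0,-0.025],[0,0,0]],
    [[0,0,-0.025],[0,0,0]],
    [[0,0,0],[0,0,0]],
    [[0,0,0],[0,0,0]],
  ],
)

```text
t: 19.8
tcp_pos: [0.4902, 0.0628, 0.0279]
ee_rot: [0.913, 0.407, 0.001, 0.0]
ft_force: [-1.0, 0.8, 0.3]
finger_gap: 1.001
gripper_force: 0.0
```

>>> apply_moves(
  targets=[
    [[0,0,0],[0,0,0]],
    [[0,0,0],[0,0,0]],
    [[0,0,0],[0,0,0]],
    [[0,0,0],[0,0,0]],
    [[0,0,0],[0,0,0]],
    [[0,0,0],[0,0,0]],
    [[0,0,0],[0,0,0]],
    [[0,0,0],[0,0,0]],
  ],
  gripper=1,
)

```text
t: 20.8
tcp_pos: [0.4896, 0.0631, 0.027]
ee_rot: [0.913, 0.408, 0.0, 0.0]
ft_force: [-0.7, -0.4, 2.3]
finger_gap: 0.568
gripper_force: 20.0
```

>>> apply_moves(
  targets=[
    [[0,0,0.03],[0,0,0]],
    [[0,0,0.04],[0,0,0]],
    [[0,0,0.04],[0,0,0]],
    [[0,0,0.01],[0,0,0]],
    [[-0.0028,-0.0442,0],[0,0,0]],
    [[-0.0028,-0.0442,0],[0,0,0]],
    [[-0.0028,-0.0442,0],[0,0,0]],
    [[-0.0028,-0.0442,0],[0,0,0]],
    [[0,0,0],[0,0,0]],
    [[0,0,0],[0,0,0]],
    [[0,0,0],[0,0,0]],
  ],
)

```text
t: 22.18
tcp_pos: [0.4783, -0.1124, 0.1465]
ee_rot: [0.913, 0.409, -0.0, -0.0]
ft_force: [0.3, -0.9, 0.2]
finger_gap: 0.574
gripper_force: 20.0
```

Run:
```python
from h import *
s,c=wrist();o,*r=held(c,s,.025,dz=.001);print(s['tcp_pos'].round(4),o.round(4),r)
P=cloud(c);print(np.percentile(P[(np.hypot(P[...,0]-.478,P[...,1]+.115)<.031)&(P[...,2]<.06)][:,2],[10,50,90]))
cv2.imwrite('pics/w3.png',c['pixels'][:,:,::-1])
```

```text
[ 0.4783 -0.1124  0.1465] [ 0.4778 -0.1121] [np.float64(0.1485599365925286), 3401, np.float64(0.0552010109643126), np.float64(0.13872184069919566)]
[0.01580798 0.03384257 0.03545417]
```

>>> apply_moves(
  targets=[
    [[0,-0.0028,-0.01],[0,0,0]],
    [[0,0,-0.01],[0,0,0]],
    [[0,0,-0.01],[0,0,0]],
    [[0,0,-0.01],[0,0,0]],
    [[0,0,-0.01],[0,0,0]],
    [[0,0,-0.01],[0,0,0]],
    [[0,0,-0.01],[0,0,0]],
    [[0,0,-0.01],[0,0,0]],
    [[0,0,0],[0,0,0]],
    [[0,0,0],[0,0,0]],
  ],
)

```text
t: 23.48
tcp_pos: [0.4785, -0.1165, 0.0671]
ee_rot: [0.913, 0.408, 0.0, 0.0]
ft_force: [-0.2, -0.7, 0.0]
finger_gap: 0.57
gripper_force: 20.0
```

>>> apply_moves(
  targets=[
    [[0,0,-0.003],[0,0,0]],
    [[0,0,-0.002],[0,0,0]],
    [[0,0,0],[0,0,0]],
    [[0,0,0],[0,0,0]],
  ],
)

```text
t: 23.98
tcp_pos: [0.4783, -0.1165, 0.0619]
ee_rot: [0.913, 0.408, 0.0, 0.0]
ft_force: [0.2, -0.5, -0.8]
finger_gap: 0.566
gripper_force: 20.0
```

>>> apply_moves(
  targets=[
    [[0,0,0],[0,0,0]],
    [[0,0,0],[0,0,0]],
    [[0,0,0],[0,0,0]],
    [[0,0,0.03],[0,0,0]],
    [[0,0,0.05],[0,0,0]],
    [[0,0,0.05],[0,0,0]],
    [[0,0,0.04],[0,0,0]],
    [[0,0,0.03],[0,0,0]],
    [[0,0,0],[0,0,0]],
    [[0,0,0],[0,0,0]],
  ],
  gripper=-1,
)

```text
t: 25.22
tcp_pos: [0.478, -0.1164, 0.2612]
ee_rot: [0.913, 0.408, -0.0, -0.0]
ft_force: [-0.4, 0.6, 0.4]
finger_gap: 0.998
gripper_force: 0.0
```

Run:
```python
from h import *
from workcell import *
s,c=wrist();print(s['tcp_pos'].round(4),s['finger_gap'])
P=cloud(c);hsv=cv2.cvtColor(c['pixels'],cv2.COLOR_RGB2HSV)
m=(np.hypot(P[...,0]-.478,P[...,1]+.115)<.04)&(hsv[...,1]>80)&(hsv[...,0]<25)&(P[...,2]>.052)&(P[...,2]<.08)
q=P[m];print(len(q),np.percentile(q[:,2],[2,25,50,75,98]).round(4),cv2.minEnclosingCircle((q[:,:2]*1000).astype(np.float32)))
t=camera('top');P=cloud(t);m=(np.hypot(P[...,0]-.4772,P[...,1]+.1167)<.04)&(P[...,2]>.025)&(P[...,2]<.095)
q=P[m];q=q[abs(q[:,2]-.062)<.004];print(len(q),cv2.minEnclosingCircle((q[:,:2]*1000).astype(np.float32)))
```

```text
[ 0.478  -0.1164  0.2612] 0.9983972840353822
1134 [0.054  0.0611 0.0618 0.0623 0.0636] ((477.35028076171875, -116.42081451416016), 24.91385269165039)
105 ((478.2494812011719, -118.49461364746094), 24.348520278930664)
```

Both rings are home (ring tops at 0.034 and 0.062). Next are the boards.

>>> apply_moves(
  targets=[
    [[0.0087,0.0334,-0.002],[0,0,0.165]],
    [[0.0087,0.0334,-0.002],[0,0,0.165]],
    [[0.0087,0.0334,-0.002],[0,0,0.165]],
    [[0.0087,0.0334,-0.002],[0,0,0.165]],
    [[0.0087,0.0334,-0.002],[0,0,0.165]],
    [[0.0087,0.0334,-0.002],[0,0,0.165]],
    [[0.0087,0.0334,-0.002],[0,0,0.165]],
    [[0.0087,0.0334,-0.002],[0.0721,-0.159,0]],
    [[0.0087,0.0334,-0.002],[0.0721,-0.159,0]],
    [[0,0,0],[0,0,0]],
    [[0,0,0],[0,0,0]],
    [[0,0,0],[0,0,0]],
  ],
)

```text
t: 26.82
tcp_pos: [0.5572, 0.1832, 0.2439]
ee_rot: [0.535, 0.827, 0.146, 0.094]
ft_force: [0.0, -0.2, -0.2]
finger_gap: 1.001
gripper_force: 0.0
```

Run:
```python
from h import *
s,c=wrist();print(s['tcp_pos'].round(4),s['joint_positions'].round(2));M=R.from_quat(s['ee_rot']).as_matrix();print(M.round(3))
cv2.imwrite('pics/w4.png',c['pixels'][:,:,::-1])
```

```text
[0.5572 0.1832 0.2439] [ 0.23  0.05 -0.63  1.84  0.03  0.91  0.02]
[[-0.41   0.857  0.311]
 [ 0.912  0.385  0.141]
 [ 0.001  0.341 -0.94 ]]
```

View pics/w4.png

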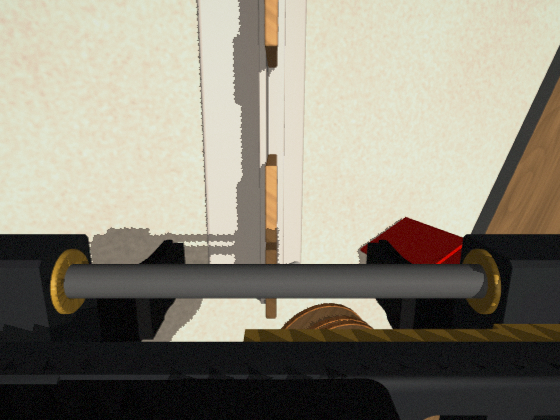

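The wrist looks straight along the boards: their top ends are at columns 265-278, rows 0-65, 155-240 and 240-318. Measuring them in tool axes next.

```bash
cat >> h.py <<'E'
def boards(s,c):
    P=cloud(c);M=R.from_quat(s['ee_rot']).as_matrix();T=(P-s['tcp_pos'])@M
    hsv=cv2.cvtColor(c['pixels'],cv2.COLOR_RGB2HSV)
    m=(hsv[...,1]>80)&(hsv[...,0]<25)&(P[...,2]>.11)&(P[...,2]<.14)&(P[...,1]>.09)&(abs(T[...,1])<.06)
    m=cv2.morphologyEx(m.astype(np.uint8),cv2.MORPH_OPEN,np.ones((3,3)))
    n,l,st,_=cv2.connectedComponentsWithStats(m);out=[]
    for i in range(1,n):
        if st[i,4]<80: continue
        q=T[l==i];q=q[abs(q[:,2]-np.median(q[:,2]))<.004]
        (o,wh,a)=cv2.minAreaRect((q[:,:2]*1000).astype(np.float32))
        out.append((st[i].tolist(),np.round(o,1),np.round(wh,1),round(a,1),'y med',(np.median(q[:,1])*1e3).round(1),'x rng',(np.percentile(q[:,0],[0.5,99.5])*1e3).round(1),'z',(np.median(q[:,2])*1e3).round(1)))
    return out
E
python3 - <<'E'
from h import *
s,c=wrist()
print(s['tcp_pos'])
for b in boards(s,c):print(b)
E
```

```text
[0.55718574 0.18344475 0.24390913]
([264, 0, 14, 51, 655], array([129.6,  -2.7]), array([28.8,  8.2]), 0.2, 'y med', np.float64(-2.6), 'x rng', array([115.3, 143.8]), 'z', np.float64(125.1))
([265, 164, 12, 100, 1171], array([-4.2, -3.6]), array([77. ,  8.7]), 0.2, 'y med', np.float64(-3.6), 'x rng', array([-42.3,  34.2]), 'z', np.float64(124.7))
([266, 299, 10, 20, 197], array([-81.8,  -4. ]), array([18.3,  7.4]), 0.1, 'y med', np.float64(-4.3), 'x rng', array([-90.7, -72.7]), 'z', np.float64(124.2))
```

>>> apply_moves(
  targets=[
    [[-0.0048,0.0024,-0.0012],[0,0,0]],
    [[0.0061,0.0028,-0.0184],[0,0,0]],
    [[0.0061,0.0028,-0.0184],[0,0,0]],
    [[0.0061,0.0028,-0.0184],[0,0,0]],
    [[0.0061,0.0028,-0.0184],[0,0,0]],
    [[0.0061,0.0028,-0.0184],[0,0,0]],
    [[0.0061,0.0028,-0.0184],[0,0,0]],
    [[0.0059,0.0025,-0.0181],[0,0,0]],
    [[0,0,0],[0,0,0]],
    [[0,0,0],[0,0,0]],
  ],
)

```text
t: 28.18
tcp_pos: [0.5945, 0.206, 0.1146]
ee_rot: [0.534, 0.827, 0.146, 0.094]
ft_force: [-0.3, 0.3, -0.1]
finger_gap: 0.999
gripper_force: 0.0
```

>>> apply_moves(
  targets=[
    [[0,0,0],[0,0,0]],
    [[0,0,0],[0,0,0]],
    [[0,0,0],[0,0,0]],
    [[0,0,0],[0,0,0]],
    [[0,0,0],[0,0,0]],
    [[0,0,0],[0,0,0]],
    [[0,0,0],[0,0,0]],
    [[0,0,0],[0,0,0]],
    [[0,0,0],[0,0,0]],
    [[0,0,0],[0,0,0]],
    [[0,0,0],[0,0,0]],
    [[0,0,0],[0,0,0]],
  ],
  gripper=1,
  grip_force=20,
)

```text
t: 29.68
tcp_pos: [0.5946, 0.2059, 0.1144]
ee_rot: [0.534, 0.827, 0.146, 0.094]
ft_force: [2.2, 0.8, 0.3]
finger_gap: 0.102
gripper_force: 20.0
```

>>> apply_moves(
  targets=[
    [[-0.004,-0.0018,0.0122],[0,0,0]],
    [[-0.0081,-0.0037,0.0244],[0,0,0]],
    [[-0.0081,-0.0037,0.0244],[0,0,0]],
    [[-0.0081,-0.0037,0.0244],[0,0,0]],
    [[-0.0081,-0.0037,0.0244],[0,0,0]],
    [[-0.004,-0.0018,0.0122],[0,0,0]],
    [[0,0,0],[0,0,0]],
  ],
)

```text
t: 30.55
tcp_pos: [0.554, 0.1872, 0.2365]
ee_rot: [0.534, 0.827, 0.146, 0.094]
ft_force: [0.2, -0.2, -0.0]
finger_gap: 0.099
gripper_force: 20.0
```

>>> apply_moves(
  targets=[
    [[-0.0006,-0.0451,0],[-0.0721,0.159,0]],
    [[-0.0006,-0.0451,0],[-0.0721,0.159,0]],
    [[-0.0006,-0.0451,0],[0,0,-0.107]],
    [[-0.0006,-0.0451,0],[0,0,-0.107]],
    [[-0.0006,-0.0451,0],[0,0,-0.107]],
    [[-0.0006,-0.0451,0],[0,0,0]],
    [[-0.0006,-0.0451,0],[0,0,0]],
    [[-0.0006,-0.0451,-0.01],[0,0,0]],
    [[-0.0006,-0.0451,-0.01],[0,0,0]],
    [[0,0,0],[0,0,0]],
    [[0,0,0],[0,0,0]],
    [[0,0,0],[0,0,0]],
  ],
)

```text
t: 32.05
tcp_pos: [0.5489, -0.217, 0.2159]
ee_rot: [0.669, 0.743, 0.0, -0.0]
ft_force: [0.0, -0.0, 0.1]
finger_gap: 0.105
gripper_force: 20.0
```

Run:
```python
from h import *
s,c=wrist();M=R.from_quat(s['ee_rot']).as_matrix();print(s['tcp_pos'].round(4),M.round(3).tolist(),s['joint_positions'].round(2))
cv2.imwrite('pics/w5.png',c['pixels'][:,:,::-1])
```

```text
[ 0.5489 -0.217   0.2159] [[-0.105, 0.994, -0.0], [0.994, 0.105, 0.0], [0.0, -0.0, -1.0]] [ 0.59  0.3  -0.35  1.58  0.1   1.28  0.33]
```

View pics/w5.png

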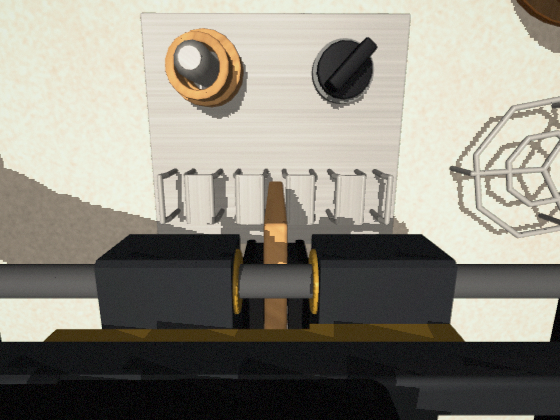

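The board hangs upright at column 276 above slot 2. The plates are at columns 200, 250, 300 and 349 (row 198), and both rings are on the post. I'll measure slot against board.

```bash
cat >> h.py <<'E'
def slots(s,c):
    P=cloud(c);M=R.from_quat(s['ee_rot']).as_matrix();T=(P-s['tcp_pos'])@M
    m=((abs(P[...,2]-.048)<.004)&(P[...,0]>.42)&(P[...,0]<.69)&(P[...,1]<-.18)&(P[...,1]>-.27)).astype(np.uint8)
    n,l,st,_=cv2.connectedComponentsWithStats(m)
    for i in range(1,n):
        if st[i,4]>150:
            q=T[l==i];w=P[l==i];print('plate w',np.median(w,0).round(4),'tool y rng',(np.percentile(q[:,1],[2,98])*1e3).round(1),'x rng',(np.percentile(q[:,0],[2,98])*1e3).round(1))
    hsv=cv2.cvtColor(c['pixels'],cv2.COLOR_RGB2HSV)
    m=(hsv[...,1]>80)&(hsv[...,0]<25)&(abs(T[...,1])<.015)&(T[...,2]>-.03)&(T[...,2]<.1)&(abs(T[...,0])<.05)
    q=T[m];print('board',len(q));
    if len(q)<50:return
    for a,b in [(-.02,0),(0,.02),(.02,.05),(.05,.08),(.08,.1)]:
        r=q[(q[:,2]>a)&(q[:,2]<b)]
        if len(r)>30:print(a,'y',(np.percentile(r[:,1],[5,50,95])*1e3).round(1),'x',(np.percentile(r[:,0],[2,98])*1e3).round(1))
E
python3 - <<'E'
from h import *
s,c=wrist();slots(s,c)
E
```

```text
plate w [ 0.4829 -0.2234  0.0481] tool y rng [-78.5 -54.3] x rng [-21.2  21.3]
plate w [ 0.4495 -0.2268  0.048 ] tool y rng [-102.6  -97.8] x rng [-20.9  21. ]
plate w [ 0.5264 -0.2189  0.0481] tool y rng [-34.9 -10.2] x rng [-21.2  21.1]
plate w [ 0.5701 -0.2144  0.0482] tool y rng [ 9.2 33.3] x rng [-21.4  20.8]
plate w [ 0.6133 -0.2105  0.0481] tool y rng [52.7 77. ] x rng [-22.4  20.7]
plate w [ 0.6467 -0.207   0.0481] tool y rng [ 96.  100.9] x rng [-21.9  20.5]
board 2487
-0.02 y [-4.4 -0.3  3.8] x [-13.4  29.6]
0 y [-10.4  -0.5   9.4] x [10.1 29.7]
0.02 y [-4.1 -0.3  3.5] x [27.7 29.6]
0.05 y [-3.9 -0.3  3.5] x [28.6 29.5]
```

>>> apply_moves(
  targets=[
    [[-0.0002,0,-0.02],[0,0,0]],
    [[0,0,-0.02],[0,0,0]],
    [[0,0,-0.01],[0,0,0]],
    [[0,0,-0.01],[0,0,0]],
    [[0,0,-0.01],[0,0,0]],
    [[0,0,-0.01],[0,0,0]],
    [[0,0,-0.01],[0,0,0]],
    [[0,0,-0.01],[0,0,0]],
    [[0,0,-0.01],[0,0,0]],
    [[0,0,-0.006],[0,0,0]],
    [[0,0,0],[0,0,0]],
    [[0,0,0],[0,0,0]],
  ],
)

```text
t: 33.65
tcp_pos: [0.5486, -0.2186, 0.1005]
ee_rot: [0.67, 0.743, 0.0, 0.0]
ft_force: [0.1, -0.4, -0.9]
finger_gap: 0.103
gripper_force: 20.0
```

>>> apply_moves(
  targets=[
    [[0,0,-0.002],[0,0,0]],
    [[0,0,-0.002],[0,0,0]],
    [[0,0,0],[0,0,0]],
    [[0,0,0],[0,0,0]],
  ],
)

```text
t: 34.15
tcp_pos: [0.5483, -0.2185, 0.0962]
ee_rot: [0.67, 0.743, 0.0, 0.0]
ft_force: [-0.4, -0.1, -0.9]
finger_gap: 0.103
gripper_force: 20.0
```

>>> apply_moves(
  targets=[
    [[0,0,-0.0015],[0,0,0]],
    [[0,0,0],[0,0,0]],
    [[0,0,0],[0,0,0]],
  ],
)

```text
t: 34.52
tcp_pos: [0.5483, -0.2185, 0.0947]
ee_rot: [0.67, 0.743, 0.0, 0.0]
ft_force: [-0.2, 0.1, -0.8]
finger_gap: 0.105
gripper_force: 20.0
```

>>> apply_moves(
  targets=[
    [[0,0,0],[0,0,0]],
    [[0,0,0],[0,0,0]],
    [[0,0,0],[0,0,0]],
    [[0,0,0.01],[0,0,0]],
    [[0,0,0.03],[0,0,0]],
    [[0,0,0.04],[0,0,0]],
    [[0,0,0.04],[0,0,0]],
    [[0,0,0],[0,0,0]],
    [[0,0,0],[0,0,0]],
  ],
  gripper=0.2,
)

```text
t: 35.65
tcp_pos: [0.5481, -0.2185, 0.2147]
ee_rot: [0.67, 0.743, -0.0, 0.0]
ft_force: [-0.8, -0.4, -0.3]
finger_gap: 0.398
gripper_force: 0.0
```

Run:
```python
from h import *
s,c=wrist();M=R.from_quat(s['ee_rot']).as_matrix();print(s['tcp_pos'].round(4),s['finger_gap'])
P=cloud(c);hsv=cv2.cvtColor(c['pixels'],cv2.COLOR_RGB2HSV)
m=(hsv[...,1]>80)&(hsv[...,0]<25)&(abs(P[...,0]-.5485)<.03)&(abs(P[...,1]+.218)<.045)&(P[...,2]>.05)&(P[...,2]<.13)
q=P[m];print(len(q),np.percentile(q[:,2],[50,95,98,99.5]).round(4));r=q[q[:,2]>np.percentile(q[:,2],99)-.006];print(len(r),cv2.minAreaRect((r[:,:2]*1000).astype(np.float32)))
```

```text
[ 0.5481 -0.2185  0.2147] 0.39801794678288804
1113 [0.1059 0.1071 0.1073 0.1076]
1019 ((547.8075561523438, -219.1504364013672), (8.679351806640625, 59.8647346496582), 5.565566539764404)
```

Board is seated (top at 0.106, yaw 5.6°). Next is the board nearest the steamer.

>>> apply_moves(
  targets=[
    [[0.0052,0.0439,0.004],[0,0,0]],
    [[0.0052,0.0439,0.004],[0,0,0]],
    [[0.0052,0.0439,0.004],[0,0,0]],
    [[0.0052,0.0439,0],[0,0,0.107]],
    [[0.0052,0.0439,0],[0,0,0.107]],
    [[0.0052,0.0439,0],[0,0,0.107]],
    [[0.0052,0.0439,0],[0.0721,-0.159,0]],
    [[0.0052,0.0439,0],[0.0721,-0.159,0]],
    [[0,0,0],[0,0,0]],
    [[0,0,0],[0,0,0]],
    [[0,0,0],[0,0,0]],
  ],
  gripper=-0.3,
)

```text
t: 37.08
tcp_pos: [0.5905, 0.1316, 0.2265]
ee_rot: [0.535, 0.827, 0.146, 0.094]
ft_force: [0.4, 0.1, 0.2]
finger_gap: 0.652
gripper_force: 0.0
```

Run:
```python
from h import *
s,c=wrist();M=R.from_quat(s['ee_rot']).as_matrix();print(s['tcp_pos'].round(4),M.round(3).tolist())
for b in boards(s,c):print(b)
print('C est tool',(M.T@(np.array([.6208,.1465,.1142])-s['tcp_pos'])).round(4))
```

```text
[0.5905 0.1316 0.2265] [[-0.41, 0.857, 0.311], [0.912, 0.385, 0.141], [0.001, 0.341, -0.94]]
([260, 173, 14, 85, 1060], array([-0.2, -6.6]), array([60.1,  8.6]), 0.2, 'y med', np.float64(-6.4), 'x rng', array([-29.9,  29.7]), 'z', np.float64(105.2))
C est tool [ 0.001  -0.0066  0.1171]
```

>>> apply_moves(
  targets=[
    [[-0.0056,-0.0025,-0.0022],[0,0,0]],
    [[0.0061,0.0028,-0.0184],[0,0,0]],
    [[0.0061,0.0027,-0.0183],[0,0,0]],
    [[0.0061,0.0028,-0.0184],[0,0,0]],
    [[0.0061,0.0027,-0.0183],[0,0,0]],
    [[0.0061,0.0028,-0.0184],[0,0,0]],
    [[0.0061,0.0027,-0.0183],[0,0,0]],
    [[0,0,0],[0,0,0]],
    [[0,0,0],[0,0,0]],
  ],
)

```text
t: 38.25
tcp_pos: [0.6211, 0.1469, 0.1148]
ee_rot: [0.534, 0.827, 0.146, 0.094]
ft_force: [0.9, 0.3, 1.0]
finger_gap: 0.646
gripper_force: 0.0
```

>>> apply_moves(
  targets=[
    [[0,0,0],[0,0,0]],
    [[0,0,0],[0,0,0]],
    [[0,0,0],[0,0,0]],
    [[0,0,0],[0,0,0]],
    [[0,0,0],[0,0,0]],
    [[0,0,0],[0,0,0]],
    [[0,0,0],[0,0,0]],
    [[0,0,0],[0,0,0]],
    [[0,0,0],[0,0,0]],
  ],
  gripper=1,
)

```text
t: 39.38
tcp_pos: [0.621, 0.1468, 0.1145]
ee_rot: [0.534, 0.827, 0.146, 0.094]
ft_force: [1.3, 0.1, -0.4]
finger_gap: 0.099
gripper_force: 20.0
```

>>> apply_moves(
  targets=[
    [[-0.004,-0.0018,0.0122],[0,0,0]],
    [[-0.0081,-0.0037,0.0244],[0,0,0]],
    [[-0.0081,-0.0037,0.0244],[0,0,0]],
    [[-0.0081,-0.0037,0.0244],[0,0,0]],
    [[-0.0081,-0.0037,0.0244],[0,0,0]],
    [[-0.004,-0.0018,0.0122],[0,0,0]],
    [[0,0,0],[0,0,0]],
  ],
)

```text
t: 40.25
tcp_pos: [0.5806, 0.1281, 0.237]
ee_rot: [0.534, 0.827, 0.146, 0.095]
ft_force: [-0.1, -0.8, -0.8]
finger_gap: 0.103
gripper_force: 20.0
```

>>> apply_moves(
  targets=[
    [[0.0069,-0.042,0],[-0.0721,0.159,0]],
    [[0.0069,-0.042,0],[-0.0721,0.159,0]],
    [[0.0069,-0.042,0],[0,0,-0.107]],
    [[0.0069,-0.042,0],[0,0,-0.107]],
    [[0.0069,-0.042,0],[0,0,-0.107]],
    [[0.0069,-0.042,0],[0,0,0]],
    [[0.0069,-0.042,-0.01],[0,0,0]],
    [[0.0069,-0.042,-0.01],[0,0,0]],
    [[0,0,0],[0,0,0]],
    [[0,0,0],[0,0,0]],
    [[0,0,0],[0,0,0]],
  ],
)

```text
t: 41.62
tcp_pos: [0.6359, -0.2067, 0.217]
ee_rot: [0.669, 0.743, 0.0, 0.0]
ft_force: [-0.3, 0.4, -0.3]
finger_gap: 0.102
gripper_force: 20.0
```

Run:
```python
from h import *
s,c=wrist();M=R.from_quat(s['ee_rot']).as_matrix();print(s['tcp_pos'].round(4),M.round(3).tolist());slots(s,c)
print('slot4 in tool',(M.T@(np.array([.6358,-.2078,.1])-s['tcp_pos'])).round(4))
```

```text
[ 0.6359 -0.2067  0.217 ] [[-0.104, 0.995, 0.001], [0.995, 0.104, 0.0], [0.0, 0.001, -1.0]]
plate w [ 0.5517 -0.2141  0.0481] tool y rng [-90.2 -84.1] x rng [-30.2  26.6]
plate w [ 0.4498 -0.2269  0.0479] tool y rng [-189.9 -185.3] x rng [-22.4  19.9]
plate w [ 0.4836 -0.2235  0.0481] tool y rng [-165.8 -141.8] x rng [-22.8  20.1]
plate w [ 0.5186 -0.2192  0.0482] tool y rng [-122.5 -112.3] x rng [-23.1  20.1]
plate w [ 0.5705 -0.2148  0.0481] tool y rng [-78.3 -54.1] x rng [-23.2  19.8]
plate w [ 0.614  -0.2103  0.0481] tool y rng [-34.5 -10.2] x rng [-23.3  19.7]
plate w [ 0.6474 -0.205   0.048 ] tool y rng [ 9.1 13.6] x rng [-23.   19.4]
board 2450
-0.02 y [-4.4 -0.3  3.9] x [-13.4  28.9]
0 y [-7.5 -0.5  6.2] x [10.3 29. ]
0.02 y [-4.3 -0.3  3.4] x [16.  28.9]
0.05 y [-3.9 -0.3  3.3] x [28.  28.7]
slot4 in tool [-0.0011 -0.0003  0.117 ]
```

>>> apply_moves(
  targets=[
    [[-0.0002,-0.001,-0.02],[0,0,0]],
    [[0,0,-0.02],[0,0,0]],
    [[0,0,-0.01],[0,0,0]],
    [[0,0,-0.01],[0,0,0]],
    [[0,0,-0.01],[0,0,0]],
    [[0,0,-0.01],[0,0,0]],
    [[0,0,-0.01],[0,0,0]],
    [[0,0,-0.01],[0,0,0]],
    [[0,0,-0.01],[0,0,0]],
    [[0,0,-0.006],[0,0,0]],
    [[0,0,0],[0,0,0]],
    [[0,0,0],[0,0,0]],
  ],
)

```text
t: 43.18
tcp_pos: [0.6357, -0.2087, 0.1008]
ee_rot: [0.67, 0.743, 0.0, 0.0]
ft_force: [0.2, 0.2, -0.5]
finger_gap: 0.102
gripper_force: 20.0
```

>>> apply_moves(
  targets=[
    [[0,0,-0.003],[0,0,0]],
    [[0,0,-0.002],[0,0,0]],
    [[0,0,-0.001],[0,0,0]],
    [[0,0,0],[0,0,0]],
    [[0,0,0],[0,0,0]],
  ],
)

```text
t: 43.8
tcp_pos: [0.6355, -0.2087, 0.0944]
ee_rot: [0.67, 0.743, 0.0, 0.0]
ft_force: [-0.6, -0.6, -0.2]
finger_gap: 0.099
gripper_force: 20.0
```

>>> apply_moves(
  targets=[
    [[0,0,0],[0,0,0]],
    [[0,0,0],[0,0,0]],
    [[0,0,0],[0,0,0]],
    [[0,0,0.01],[0,0,0]],
    [[0,0,0.03],[0,0,0]],
    [[0,0,0.045],[0,0,0]],
    [[0,0,0.048],[0,0,0]],
    [[0,0,0],[0,0,0]],
  ],
  gripper=0.2,
)

```text
t: 44.8
tcp_pos: [0.6375, -0.2089, 0.233]
ee_rot: [0.67, 0.743, 0.002, 0.004]
ft_force: [0.1, 0.4, -0.8]
finger_gap: 0.404
gripper_force: 0.0
```

>>> apply_moves(
  targets=[
    [[-0.0123,0.0479,0],[0,0,0]],
    [[-0.0123,0.0479,0],[0,0,0]],
    [[-0.0123,0.0479,0],[0,0,0]],
    [[-0.0123,0.0479,0],[0,0,0]],
    [[-0.0123,0.0479,0],[0,0,0]],
    [[-0.0123,0.0479,0],[0,0,0.107]],
    [[-0.0123,0.0479,0],[0,0,0.107]],
    [[-0.0123,0.0479,0],[0,0,0.107]],
    [[-0.0123,0.0479,0],[0.0721,-0.159,0]],
    [[-0.0123,0.0479,0],[0.0721,-0.159,0]],
    [[-0.0123,0.0479,0],[0,0,0]],
    [[0,0,0],[0,0,0]],
  ],
  gripper=-0.3,
)

```text
t: 46.3
tcp_pos: [0.4977, 0.322, 0.2278]
ee_rot: [0.532, 0.829, 0.147, 0.094]
ft_force: [0.2, -1.2, 0.3]
finger_gap: 0.647
gripper_force: 0.0
```

>>> apply_moves(
  targets=[
    [[0,0,0],[0,0,0]],
    [[0,0,0],[0,0,0]],
  ],
)

```text
t: 46.55
tcp_pos: [0.501, 0.3168, 0.2272]
ee_rot: [0.535, 0.827, 0.146, 0.094]
ft_force: [1.3, 0.3, 0.2]
finger_gap: 0.651
gripper_force: 0.0
```

Run:
```python
from h import *
s,c=wrist();M=R.from_quat(s['ee_rot']).as_matrix();print(s['tcp_pos'].round(4),M.round(3).tolist(),s['joint_positions'].round(2))
for b in boards(s,c):print(b)
print('A est tool',(M.T@(np.array([.5375,.335,.1147])-s['tcp_pos'])).round(4))
```

```text
[0.501  0.3168 0.2272] [[-0.41, 0.857, 0.312], [0.912, 0.385, 0.14], [0.0, 0.342, -0.94]] [ 0.05  0.1  -0.78  1.85  0.21  0.9  -0.39]
([268, 171, 13, 84, 1004], array([ 0.9, -0.4]), array([60. ,  8.1]), 0.2, 'y med', np.float64(-0.2), 'x rng', array([-28.4,  30.7]), 'z', np.float64(107.9))
A est tool [ 0.0016 -0.0002  0.1196]
```

>>> apply_moves(
  targets=[
    [[-0.0006,0.0008,0],[0,0,0]],
    [[0.0062,0.0028,-0.0188],[0,0,0]],
    [[0.0062,0.0028,-0.0188],[0,0,0]],
    [[0.0062,0.0028,-0.0188],[0,0,0]],
    [[0.0062,0.0028,-0.0188],[0,0,0]],
    [[0.0062,0.0028,-0.0188],[0,0,0]],
    [[0.0063,0.0028,-0.0188],[0,0,0]],
    [[0,0,0],[0,0,0]],
    [[0,0,0],[0,0,0]],
  ],
)

```text
t: 47.72
tcp_pos: [0.537, 0.3359, 0.1153]
ee_rot: [0.534, 0.827, 0.146, 0.094]
ft_force: [0.9, -0.5, 0.9]
finger_gap: 0.649
gripper_force: 0.0
```

>>> apply_moves(
  targets=[
    [[0,0,0],[0,0,0]],
    [[0,0,0],[0,0,0]],
    [[0,0,0],[0,0,0]],
    [[0,0,0],[0,0,0]],
    [[0,0,0],[0,0,0]],
    [[0,0,0],[0,0,0]],
    [[0,0,0],[0,0,0]],
    [[0,0,0],[0,0,0]],
    [[0,0,0],[0,0,0]],
  ],
  gripper=1,
)

```text
t: 48.85
tcp_pos: [0.5369, 0.3358, 0.1146]
ee_rot: [0.534, 0.827, 0.146, 0.094]
ft_force: [-0.1, -0.2, -0.4]
finger_gap: 0.098
gripper_force: 20.0
```

>>> apply_moves(
  targets=[
    [[-0.004,-0.0018,0.0122],[0,0,0]],
    [[-0.0081,-0.0037,0.0244],[0,0,0]],
    [[-0.0081,-0.0037,0.0244],[0,0,0]],
    [[-0.0081,-0.0037,0.0244],[0,0,0]],
    [[-0.0081,-0.0037,0.0244],[0,0,0]],
    [[-0.004,-0.0018,0.0122],[0,0,0]],
    [[0,0,0],[0,0,0]],
  ],
)

```text
t: 49.72
tcp_pos: [0.4967, 0.3174, 0.2373]
ee_rot: [0.534, 0.827, 0.147, 0.095]
ft_force: [-0.2, 0.3, -0.3]
finger_gap: 0.107
gripper_force: 20.0
```

>>> apply_moves(
  targets=[
    [[-0.003,-0.0453,0],[-0.0721,0.159,0]],
    [[-0.003,-0.0453,0],[-0.0721,0.159,0]],
    [[-0.003,-0.0453,0],[0,0,-0.107]],
    [[-0.003,-0.0453,0],[0,0,-0.107]],
    [[-0.003,-0.0453,0],[0,0,-0.107]],
    [[-0.003,-0.0453,0],[0,0,0]],
    [[-0.003,-0.0453,0],[0,0,0]],
    [[-0.003,-0.0453,0],[0,0,0]],
    [[-0.003,-0.0453,0],[0,0,0]],
    [[-0.003,-0.0453,0],[0,0,0]],
    [[-0.003,-0.0453,-0.01],[0,0,0]],
    [[-0.003,-0.0453,-0.01],[0,0,0]],
  ],
)

```text
t: 51.22
tcp_pos: [0.4599, -0.2277, 0.215]
ee_rot: [0.67, 0.743, -0.0, -0.001]
ft_force: [1.1, -0.0, -0.2]
finger_gap: 0.102
gripper_force: 20.0
```

>>> apply_moves(
  targets=[
    [[0,0,0],[0,0,0]],
    [[0,0,0],[0,0,0]],
    [[0,0,0],[0,0,0]],
  ],
)

```text
t: 51.6
tcp_pos: [0.4609, -0.225, 0.2164]
ee_rot: [0.669, 0.743, 0.0, -0.0]
ft_force: [-0.3, 0.5, 0.0]
finger_gap: 0.101
gripper_force: 20.0
```

Run:
```python
from h import *
s,c=wrist();M=R.from_quat(s['ee_rot']).as_matrix();print(s['tcp_pos'].round(4),M.round(3).tolist());slots(s,c)
print('slot0 in tool',(M.T@(np.array([.4607,-.2256,.1])-s['tcp_pos'])).round(4))
```

```text
[ 0.4609 -0.225   0.2164] [[-0.105, 0.994, -0.0], [0.994, 0.105, 0.0], [0.0, -0.0, -1.0]]
plate w [ 0.5432 -0.2161  0.048 ] tool y rng [82.3 87.3] x rng [-30.5  26.1]
plate w [ 0.6308 -0.209   0.048 ] tool y rng [169.8 172.3] x rng [-32.1  25.7]
plate w [ 0.4488 -0.227   0.048 ] tool y rng [-14.7 -10. ] x rng [-22.1  19.4]
plate w [ 0.4824 -0.2237  0.0481] tool y rng [ 9.2 33.6] x rng [-23.2  19.6]
plate w [ 0.5259 -0.2196  0.0481] tool y rng [53.1 77.3] x rng [-23.4  19.4]
plate w [ 0.5771 -0.2133  0.0481] tool y rng [110.4 121.7] x rng [-23.2  19.5]
plate w [ 0.6127 -0.2106  0.0481] tool y rng [140.8 164.7] x rng [-23.6  19. ]
board 2443
-0.02 y [-4.3 -0.3  3.9] x [-13.6  28.6]
0 y [-6.3 -0.3 10.9] x [10.2 28.7]
0.02 y [-4.1 -0.3  3.4] x [27.1 28.6]
0.05 y [-4.  -0.3  3.3] x [27.6 28.5]
slot0 in tool [-0.0006 -0.0002  0.1164]
```

>>> apply_moves(
  targets=[
    [[0,-0.001,-0.02],[0,0,0]],
    [[0,0,-0.02],[0,0,0]],
    [[0,0,-0.01],[0,0,0]],
    [[0,0,-0.01],[0,0,0]],
    [[0,0,-0.01],[0,0,0]],
    [[0,0,-0.01],[0,0,0]],
    [[0,0,-0.01],[0,0,0]],
    [[0,0,-0.01],[0,0,0]],
    [[0,0,-0.01],[0,0,0]],
    [[0,0,-0.006],[0,0,0]],
    [[0,0,0],[0,0,0]],
    [[0,0,0],[0,0,0]],
  ],
)

```text
t: 53.15
tcp_pos: [0.4607, -0.2273, 0.1009]
ee_rot: [0.67, 0.743, 0.0, 0.0]
ft_force: [-0.2, 1.0, -0.2]
finger_gap: 0.1
gripper_force: 20.0
```

>>> apply_moves(
  targets=[
    [[0,0,-0.003],[0,0,0]],
    [[0,0,-0.002],[0,0,0]],
    [[0,0,-0.001],[0,0,0]],
    [[0,0,0],[0,0,0]],
    [[0,0,0],[0,0,0]],
  ],
)

```text
t: 53.78
tcp_pos: [0.4606, -0.2272, 0.0946]
ee_rot: [0.67, 0.743, 0.0, 0.0]
ft_force: [-0.2, 0.2, -0.4]
finger_gap: 0.102
gripper_force: 20.0
```

Release, back off upward and then towards −y, and verify.

>>> apply_moves(
  targets=[
    [[0,0,0],[0,0,0]],
    [[0,0,0],[0,0,0]],
    [[0,0,0],[0,0,0]],
    [[0,0,0.01],[0,0,0]],
    [[0,0,0.03],[0,0,0]],
    [[0,0,0.045],[0,0,0]],
    [[0,0,0.048],[0,0,0]],
    [[0,0,0.02],[0,0,0]],
    [[0,0,0],[0,0,0]],
    [[0,0,0],[0,0,0]],
  ],
  gripper=0.2,
)

```text
t: 55.02
tcp_pos: [0.4601, -0.2271, 0.2468]
ee_rot: [0.67, 0.743, -0.0, -0.0]
ft_force: [-0.7, 0.1, 0.1]
finger_gap: 0.402
gripper_force: 0.0
```

>>> apply_moves(
  targets=[
    [[0,-0.04,0],[0,0,0]],
    [[0,-0.04,0],[0,0,0]],
    [[0,-0.04,0],[0,0,0]],
    [[0,-0.04,0],[0,0,0]],
    [[0,0,0],[0,0,0]],
    [[0,0,0],[0,0,0]],
    [[0,0,0],[0,0,0]],
  ],
)

```text
t: 55.9
tcp_pos: [0.4609, -0.3858, 0.2473]
ee_rot: [0.669, 0.743, 0.0, -0.0]
ft_force: [-0.4, 0.1, 0.8]
finger_gap: 0.398
gripper_force: 0.0
```

Run:
```python
from h import *
from workcell import *
s,c=wrist();print(s['tcp_pos'].round(4))
cv2.imwrite('pics/w6.png',c['pixels'][:,:,::-1])
P=cloud(c);hsv=cv2.cvtColor(c['pixels'],cv2.COLOR_RGB2HSV);br=(hsv[...,1]>80)&(hsv[...,0]<25)
t=camera('top');Q=cloud(t)
for n,x,y in [('s0',.4607,-.2256),('s2',.5483,-.2167),('s4',.6358,-.2078)]:
    for A,m0 in ((P,br),(Q,Q[...,2]>0)):
        m=m0&(abs(A[...,0]-x)<.02)&(abs(A[...,1]-y)<.045)&(A[...,2]>.1)&(A[...,2]<.115);q=A[m]
        print(n,len(q),np.median(q[:,2]).round(4) if len(q) else '',np.round(cv2.minAreaRect((q[:,:2]*1000).astype(np.float32))[0],1) if len(q) else '')
m=(np.hypot(Q[...,0]-.4772,Q[...,1]+.1167)<.03)&(abs(Q[...,2]-.062)<.005);print('ringN top',m.sum(),np.median(Q[m][:,2]))
cv2.imwrite('pics/top9.png',t['pixels'][:,:,::-1])
```

```text
[ 0.4609 -0.3858  0.2473]
s0 480 0.1058 [ 462.7 -247.3]
s0 121 0.1052 [ 460.6 -231.9]
s2 524 0.1057 [ 549.6 -237.7]
s2 111 0.1057 [ 547.7 -221.4]
s4 610 0.1056 [ 636.8 -228.8]
s4 111 0.1058 [ 635.  -212.9]
ringN top 202 0.06146733094748212
```

View pics/w6.png

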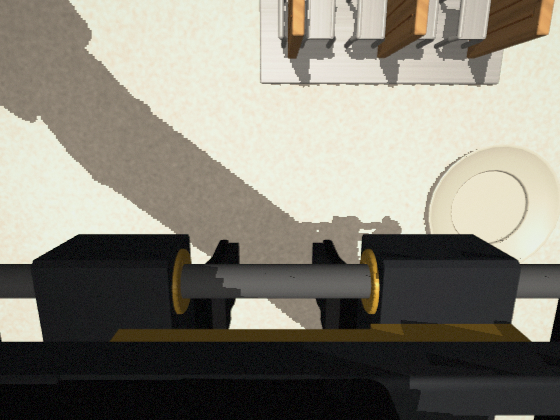

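View pics/top9.png

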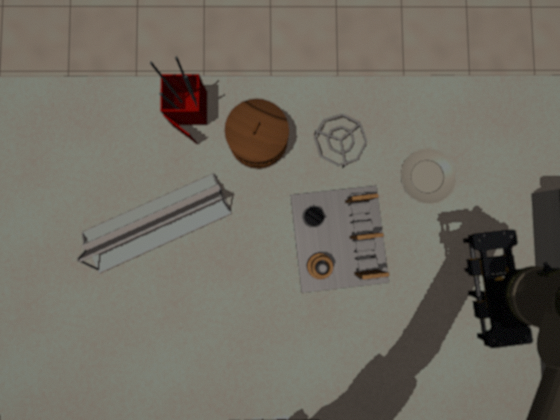

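The wrist picture shows three boards upright in slots (x≈293, 405, 510) and the dish undisturbed. The top picture shows an empty drainer, rings on the post at (321,266), the steamer (257,133), trivet (341,140) and dish (428,176) unmoved, and the robot clear.

```bash
python3 -c "
from workcell import *
print(finish_job())"
```

```text
the job is handed in; nothing more can be done
None
```

The job is handed in, though no verdict came back: the knob was pressed and turned to its stop, both rings are home on the post, and all three boards stand seated in slots 0, 2 and 4, with the bystanders left where they were.

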